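Load the polisher with turned handle sleeves

ROBOT

A 7-joint arm with a two-finger parallel gripper is mounted at the origin on the work surface. World frame = base frame: x ahead of the robot, y to its left, z up, the work surface at z = 0. Lengths are in m, angles in rad, forces in N, time in s.
With the tool pointing down it reaches from about 0.425 to 0.925 m from the base axis. Payload 6.8 kg.
Tool frame: the origin (TCP) lies at the very end of the fingers, on their centre line; the grasp point (between the pads) lies r.grip_depth behind it (r.grip_depth is the distance from the TCP to the grasp point, in m); y points along the fingers, z is the direction in which the jaws open and shut, and the axes are right-handed (so a half turn about y gives the same grasp; the last joint's range is limited). The gripper opens to 85 mm and grips with 20 to 120 N. Pads are 22 mm wide; open, the fingers measure 114 mm over their backs; the gripper's body (76 mm by 85 mm) begins 54 mm behind the grasp point. The pads swing forward as they close: fully open they stand 13 mm farther back than shut.
Start: joints at [1.035, 0.477, 0.022, 1.555, -0.011, 1.109, -0.083], TCP at [0.28, -0.614, 0.231] pointing down, gripper open.
Joint ranges: [-2.96, 2.96], [-0.34, 2.1], [-1.41, 1.46], [0.24, 2.44], [-1.37, 4.51], [0.17, 1.92], [-2.96, 2.96]. Speed limits (rad/s): [2.39, 2.39, 3.14, 3.14, 3.14, 3.14, 3.14].

INTERFACE

Orientations are given as a rotation vector (axis times angle).
In Python, from station import readout, vision, r gives the robot as it stands.
- The arm moves only by the tool send_rows, never from a script. Its argument "plan" is a list that holds one entry, the list of rows, each a list of 7 numbers: the shift along the world's x, y, z in mm, then the turn, a rotation vector about the world's x, y, z in rad, then the opening in per cent of the stroke, from 0 (shut) to 100 (fully open). In form: [[[dx, dy, dz, ax, ay, az, hand], ...]]. A call has 1 to 5 rows; each row shifts and turns the commanded pose from where the row before left it; what a row does not reach is not made up. A row lasts 1/10 s, in which the tool goes at most 50 mm and 8.59 degrees, less where a joint would pass 70% of its speed; a pose out of reach is approached as far as the arm can. A call with a gripper value outside its range is refused whole. The fingers move at their own pace and stop on an object; "force" is the grip in N (left out, the last holds). Time passes only in rows, so rows that do not move let the fingers close. It gives the time, the measured TCP pose, the force and the opening at its end, in the units of the state.
- readout.get_obs(): the state, without advancing time (a new reading comes with each control period).
- vision.snapshot(name): name is "scene" or "top" or "wrist"; returns (picture, depth): 420x560x3 uint8, red, green, blue; 420x560 float32, m along the optical axis (not along the pixel's ray), 0 where there is no reading.
- vision.camera_model(name): a dict with "camera_matrix" (3x3 intrinsics, pixels), "k1" (the pictures are not rectified: a ray, as slopes to the right and down, at radius r is drawn at 1 + k1 r^2 times it, then the intrinsics apply), "xyz" and "orientation" of the camera in the world; the wrist camera has in their place "T_tool_cam" (4x4, takes a point from camera to tool coordinates, whose origin is the TCP and whose axes are the tool frame's). Camera axes: x right, y down, z forward; pixel columns grow to the right and rows downward; lengths in m; the calibration is good to about 2 mm. A picture is of the moment at which its call begins: read the wrist's pose just before it. camera_model takes no time and is no camera call.
- r.finish_job(): hands the job in, once; it reports no verdict.
The state is a dict: "time": time; "joints": joint angles; "dq": joint speeds; "joint_efforts": joint torques, N m; "tool_pos": TCP position; "ee_rot": TCP orientation; "force": force on the tool from outside, world axes, zero at the start; "moment": the same for the moment, N m; "width": finger opening in m.
Only numpy, scipy, OpenCV 4.12 (cv2) and the standard library are available. Lean on these libraries where they do the work, as an engineer would, in place of code of your own. Each camera call takes 0.05 s, during which the arm holds its last target.

TASK

Lift the hanging tub up and off its hook, seat it fully home over the two alignment pegs of the polisher base and let go of it. Then collect every flanged handle sleeve from the lathe's catch tray into the seated tub, but leave the plain disc offcut out of it. When all the sleeves are in, press the polisher's start button fully down and let it go; leave the other things on the bench where they are.

Things in the scene. Friction and masses are not known exactly. Their poses are not given: they have to be found in the camera images.
- tub: open rectangular aluminium tub, 150 (x) x 130 (y) x 45 mm high, walls and floor 4 mm thick, 0.4 kg; origin at the centre of its underside, z up. A rigid steel bail spans it along y over x = 0. At the foot of each x wall a 6 mm thick ear with a hole sticks out (ears reach x = +-111 mm). It starts hanging on the hook stand and may be seated either way round
- bail (a point): centre of the tub's bail crossbar, 71 mm above the tub's origin; the level bar is 14 mm wide (along the tub's x), 12 mm thick and 190 mm long (along y, its ends stick out past the walls), held by two uprights at the y walls; its top is 77 mm above the tub's underside
- ear_hole_a (a point): centre of the 16 mm through hole in the tub's +x ear, on its underside, 93 mm from the tub's origin; the -x ear is its mirror image
- hook_stand: fixed dark steel stand; origin on the table midway under the hanging crossbar. Two thin posts at y = +-85 mm (12 mm wide, at x = +30 mm) each carry a flat hook that runs to -x, its top at z = 165 mm, and ends at x = -15 mm in a tip turned up 12 mm. The two ends of the tub's crossbar lie on the two hooks behind the tips, the tub between the posts (tub origin at z = 100 mm)
- polisher: fixed grey polisher base; origin on the table under the centre of the tub's seat. Its housing reaches from x = -150 to +120 mm and y = +-90 mm, with a flat deck at z = 60 mm. Two steel alignment pegs, 12 mm diameter with pointed tops, stand 22 mm out of the deck at y = 0, x = +93 and -93 mm
- seat (a point): the point on the polisher's deck midway between the two pegs (z = 60 mm), where the tub's origin belongs; axes as the polisher's
- peg_far (a point): tip of the polisher's peg at its +x side, 22 mm above the deck
- peg_near (a point): tip of the polisher's peg at its -x side, 22 mm above the deck
- start_button (a joint): travel of the polisher's start button: 0 up, 0.006 m fully down (spring, about 5 N)
- start_button_top (a point): centre of the top face of the start button, a white 28 mm round push button that faces up, at the front of the polisher's deck (125 mm to -x and 60 mm to +y of the seat)
- catch_tray: fixed low dark steel tray under the lathe's chute, 200 (x) x 260 (y) mm, walls 15 mm high, floor 4 mm thick; origin at the centre of its underside
- slug: plain steel disc, 34 mm diameter and 12 mm thick, an offcut lying in the catch tray; not a sleeve; origin at the centre of its underside
- sleeve1: turned chrome handle sleeve standing in the catch tray (four to six of the six are there): flange 38 mm diameter and 6 mm thick at the bottom, body 26 mm diameter above it, 45 mm high in all; origin at the centre of the flange's underside, z along its axis towards the narrow end; 70 g
- sleeve2: turned chrome handle sleeve standing in the catch tray (four to six of the six are there): flange 38 mm diameter and 6 mm thick at the bottom, body 26 mm diameter above it, 45 mm high in all; origin at the centre of the flange's underside, z along its axis towards the narrow end; 70 g
- sleeve3: turned chrome handle sleeve standing in the catch tray (four to six of the six are there): flange 38 mm diameter and 6 mm thick at the bottom, body 26 mm diameter above it, 45 mm high in all; origin at the centre of the flange's underside, z along its axis towards the narrow end; 70 g
- sleeve4: turned chrome handle sleeve standing in the catch tray (four to six of the six are there): flange 38 mm diameter and 6 mm thick at the bottom, body 26 mm diameter above it, 45 mm high in all; origin at the centre of the flange's underside, z along its axis towards the narrow end; 70 g
- sleeve5: turned chrome handle sleeve standing in the catch tray (four to six of the six are there): flange 38 mm diameter and 6 mm thick at the bottom, body 26 mm diameter above it, 45 mm high in all; origin at the centre of the flange's underside, z along its axis towards the narrow end; 70 g
- sleeve6: turned chrome handle sleeve standing in the catch tray (four to six of the six are there): flange 38 mm diameter and 6 mm thick at the bottom, body 26 mm diameter above it, 45 mm high in all; origin at the centre of the flange's underside, z along its axis towards the narrow end; 70 g
- emery_block: bystander, to be left where it is: slate grey abrasive block 90 x 40 x 25 mm
- pickup_tool: bystander, to be left where it is: magnetic pickup tool, about 230 mm long, black grip and thin steel rod, lying
- scoop: bystander, to be left where it is: plastic scoop, 85 x 70 x 35 mm pan with a 90 mm handle
- oil_bottle: bystander, to be left where it is: white bottle, 40 mm diameter, 110 mm tall, standing
- brush: bystander, to be left where it is: bench brush, lying
- spare_handle: bystander, to be left where it is: curling handle, 70 mm steel disc with a black gooseneck, about 75 mm high, lying on its disc
Mind the look-alikes: they are no part of the job. What is shaped like the tub but blue is not meant. What is shaped like the sleeve3 but purple or yellow is not meant.

How it is judged:
On the way, in this order (a step that is already met when the one before it is completed fails the run):
1. the tub is lifted up off the arms of the hook stand (z of tub in the frame of hook_stand above 0.112 m and contact force between tub and hook_stand below 0.1 N), for 0.2 s.
2. the tub sits fully home over both pegs of the polisher base and is released (horizontal distance between tub and seat below 0.005 m and z of tub in the frame of seat between -0.004 and 0.004 m and angle between the x axis of tub and the x axis of polisher, either way round below 0.06 rad and angle between tub's own z axis and vertical below 0.06 rad and contact force between tub and the fingers below 0.1 N and linear speed of tub below 0.02 m/s), for 0.3 s.
3. every sleeve lies in the seated tub, released (x of sleeve1 in the frame of tub between -0.073 and 0.073 m and y of sleeve1 in the frame of tub between -0.063 and 0.063 m and z of sleeve1 in the frame of tub between -0.005 and 0.062 m and x of sleeve2 in the frame of tub between -0.073 and 0.073 m and y of sleeve2 in the frame of tub between -0.063 and 0.063 m and z of sleeve2 in the frame of tub between -0.005 and 0.062 m and x of sleeve3 in the frame of tub between -0.073 and 0.073 m and y of sleeve3 in the frame of tub between -0.063 and 0.063 m and z of sleeve3 in the frame of tub between -0.005 and 0.062 m and x of sleeve4 in the frame of tub between -0.073 and 0.073 m and y of sleeve4 in the frame of tub between -0.063 and 0.063 m and z of sleeve4 in the frame of tub between -0.005 and 0.062 m and x of sleeve5 in the frame of tub between -0.073 and 0.073 m and y of sleeve5 in the frame of tub between -0.063 and 0.063 m and z of sleeve5 in the frame of tub between -0.005 and 0.062 m and x of sleeve6 in the frame of tub between -0.073 and 0.073 m and y of sleeve6 in the frame of tub between -0.063 and 0.063 m and z of sleeve6 in the frame of tub between -0.005 and 0.062 m and horizontal distance between tub and seat below 0.005 m and z of tub in the frame of seat between -0.004 and 0.004 m and angle between the x axis of tub and the x axis of polisher, either way round below 0.06 rad and angle between tub's own z axis and vertical below 0.06 rad and contact force between each of sleeve1, sleeve2, sleeve3, sleeve4, sleeve5, sleeve6 and the fingers below 0.1 N), for 0.3 s.
4. the start button is pressed fully down (value of joint start_button above 0.0045 m), for 0.05 s.
At the end, for the whole second after the job is handed in: The tub sits on the polisher's deck with both pegs through its ears (within 5 mm and 0.06 rad of the seat, underside within 4 mm of the deck), every sleeve lies inside the tub, the disc offcut is not in the tub, the start button has been pressed after loading and is up again, and all is at rest (horizontal distance between tub and seat below 0.005 m and z of tub in the frame of seat between -0.004 and 0.004 m and angle between the x axis of tub and the x axis of polisher, either way round below 0.06 rad and angle between tub's own z axis and vertical below 0.06 rad and x of sleeve1 in the frame of tub between -0.073 and 0.073 m and y of sleeve1 in the frame of tub between -0.063 and 0.063 m and z of sleeve1 in the frame of tub between -0.005 and 0.062 m and x of sleeve2 in the frame of tub between -0.073 and 0.073 m and y of sleeve2 in the frame of tub between -0.063 and 0.063 m and z of sleeve2 in the frame of tub between -0.005 and 0.062 m and x of sleeve3 in the frame of tub between -0.073 and 0.073 m and y of sleeve3 in the frame of tub between -0.063 and 0.063 m and z of sleeve3 in the frame of tub between -0.005 and 0.062 m and x of sleeve4 in the frame of tub between -0.073 and 0.073 m and y of sleeve4 in the frame of tub between -0.063 and 0.063 m and z of sleeve4 in the frame of tub between -0.005 and 0.062 m and x of sleeve5 in the frame of tub between -0.073 and 0.073 m and y of sleeve5 in the frame of tub between -0.063 and 0.063 m and z of sleeve5 in the frame of tub between -0.005 and 0.062 m and x of sleeve6 in the frame of tub between -0.073 and 0.073 m and y of sleeve6 in the frame of tub between -0.063 and 0.063 m and z of sleeve6 in the frame of tub between -0.005 and 0.062 m and not (x of slug in the frame of tub between -0.073 and 0.073 m and y of slug in the frame of tub between -0.063 and 0.063 m and z of slug in the frame of tub between -0.005 and 0.062 m) and value of joint start_button below 0.002 m and linear speed of tub below 0.02 m/s and linear speed of each of sleeve1, sleeve2, sleeve3, sleeve4, sleeve5, sleeve6 below 0.05 m/s); the robot touches nothing.
It fails at once if a bystander on the bench is shifted more than 50 mm (distance of any of emery_block, pickup_tool, scoop, oil_bottle, brush, spare_handle from where it was at the start of the episode above 0.05 m).
Of sleeve1, sleeve2, sleeve3, sleeve4, sleeve5, sleeve6 only 4 to 6 are there at a start; the rules pass over those that are not, and their reading is None.
At some moment in a run one of sleeve1, sleeve2, sleeve3, sleeve4, sleeve5, sleeve6 may be knocked a few centimetres aside while the robot is not near it.
Once in a run the grip may slacken for a moment while it holds something.
It also fails if it takes over 210 s, if anything falls off the work surface, if the arm or the gripper's body presses on something with over 40 N, if the wrist force passes 120 N, or if a joint passes its speed limit or range.

## Working session

There is one attempt and no reset: what is moved stays moved. The work goes in short steps, Python scripts to look and compute and a tool call to move; the robot and the scene stay as the last step left them, time stands still between calls to the robot, and variables do not carry over. Pictures are saved under pics/ and viewed, and the job is handed in when it is done.

Besides the shell and the picture viewer there is one more tool, called as name(argument=value, ...) on one line, values as JSON. send_rows: Moves the arm, as the interface text tells. Its arguments: {"type":"object","properties":{"plan":{"type":"array"},"force":{"type":"number"}},"required":["plan"]}

```bash
ls; mkdir -p pics; python3 - <<'E'
from station import readout, vision, r
import cv2
o=readout.get_obs(); print(o); print(r.grip_depth)
for n in ["scene","top","wrist"]:
    p,d=vision.snapshot(n); cv2.imwrite(f"pics/{n}0.png",p[:,:,::-1]); print(n,vision.camera_model(n))
    import numpy as np; np.save(f"pics/{n}0.npy",d); 
E
```

```text
pics
{'time': 0.0, 'joints': array([ 1.03489501,  0.47779661,  0.02232667,  1.55644871, -0.01146855,
        1.10928749, -0.08307203]), 'dq': array([ 0.00193156,  0.00099177,  0.00056405, -0.00175322, -0.00218134,
       -0.00071018,  0.00014508]), 'joint_efforts': array([ 4.05585752e-04, -5.96442211e+01,  1.60792116e+00, -2.81187648e+01,
        1.24333519e-02,  9.39110178e-03,  8.56535962e-06]), 'tool_pos': array([ 0.27978049, -0.6136416 ,  0.23032896]), 'ee_rot': array([-0.43186567,  1.98700505, -1.98348863]), 'force': array([ 0.69437481, -0.48565219,  0.38667287]), 'moment': array([-0.00436698,  0.01267462, -0.03875342]), 'width': 0.08559642215347153}
0.0187
scene {'camera_matrix': array([[431.0527323 ,   0.        , 273.68134616],
       [  0.        , 431.0527323 , 206.10857048],
       [  0.        ,   0.        ,   1.        ]]), 'k1': 0.042240309348120876, 'xyz': array([ 1.17933939, -0.62827939,  1.09176813]), 'orientation': array([-2.21771635, -0.91018618,  0.3812182 ])}
top {'camera_matrix': array([[381.65018351,   0.        , 275.40496525],
       [  0.        , 381.65018351, 214.13727702],
       [  0.        ,   0.        ,   1.        ]]), 'k1': -0.10838869102179556, 'xyz': array([0.30934384, 0.01952849, 1.18977514]), 'orientation': array([-2.10535468,  2.14907533, -0.14113547])}
wrist {'camera_matrix': array([[365.47679585,   0.        , 279.41185242],
       [  0.        , 365.47679585, 207.56216292],
       [  0.        ,   0.        ,   1.        ]]), 'k1': -0.0034646869845356377, 'T_tool_cam': array([[-1.87052632e-04,  9.46005811e-01,  3.24149610e-01,
        -8.45290506e-02],
       [ 1.91763367e-05, -3.24149612e-01,  9.46005829e-01,
        -1.42061537e-01],
       [ 9.99999982e-01,  1.83168882e-04,  4.24921122e-05,
        -6.34686099e-04],
       [ 0.00000000e+00,  0.00000000e+00,  0.00000000e+00,
         1.00000000e+00]])}
```

View pics/scene0.png

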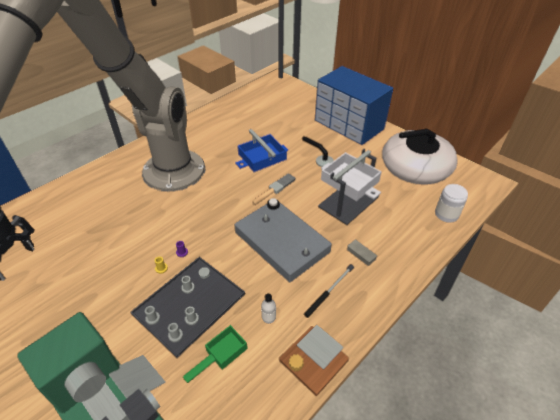

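View pics/top0.png

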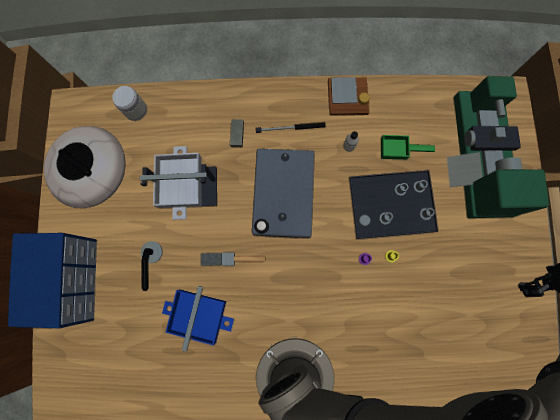

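View pics/wrist0.png

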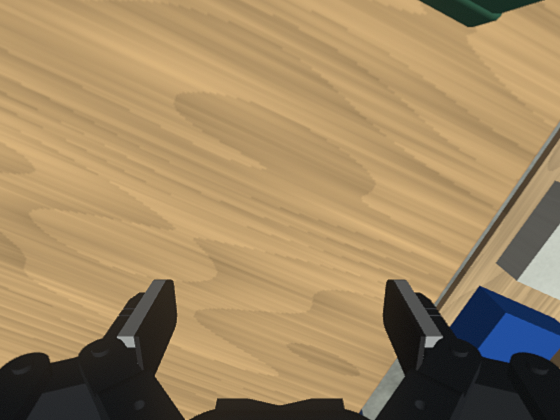

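```bash
cat > h.py <<'E'
import numpy as np, cv2
from scipy.spatial.transform import Rotation as R
from station import readout, vision, r
def cam(name,obs=None):
    m=vision.camera_model(name); K=m["camera_matrix"]
    if "xyz" in m: T=np.eye(4); T[:3,:3]=R.from_rotvec(m["orientation"]).as_matrix(); T[:3,3]=m["xyz"]
    else:
        obs=obs or readout.get_obs(); W=np.eye(4); W[:3,:3]=R.from_rotvec(obs["ee_rot"]).as_matrix(); W[:3,3]=obs["tool_pos"]; T=W@m["T_tool_cam"]
    return K,m["k1"],T
def ray(c,uv):
    K,k1,T=c; D=np.array([k1,0,0,0.])
    p=cv2.undistortPoints(np.array(uv,float).reshape(-1,1,2),K,D).reshape(-1,2)
    d=np.c_[p,np.ones(len(p))]@T[:3,:3].T
    return T[:3,3],d
def onplane(c,uv,z):
    o,d=ray(c,uv); s=(z-o[2])/d[:,2]; return o+d*s[:,None]
def withdepth(c,uv,dep):
    o,d=ray(c,uv); uv=np.array(uv).reshape(-1,2).astype(int); return o+d*dep[uv[:,1],uv[:,0]][:,None]
def proj(c,P):
    K,k1,T=c; P=np.array(P,float).reshape(-1,3); q=(P-T[:3,3])@T[:3,:3]
    return cv2.projectPoints(q,np.zeros(3),np.zeros(3),K,np.array([k1,0,0,0.]))[0].reshape(-1,2)
def tri(*cu):
    A=np.zeros((3,3));b=np.zeros(3)
    for c,uv in cu:
        o,d=ray(c,[uv]); d=d[0]/np.linalg.norm(d[0]); M=np.eye(3)-np.outer(d,d); A+=M;b+=M@o
    return np.linalg.solve(A,b)
def snap(name,fn):
    o=readout.get_obs(); p,d=vision.snapshot(name); cv2.imwrite(f"pics/{fn}.png",p[:,:,::-1]); np.save(f"pics/{fn}.npy",d)
    return p,d,cam(name,o)
def crop(src,x0,y0,x1,y1,s,out):
    im=cv2.imread(f"pics/{src}.png")[y0:y1,x0:x1]; cv2.imwrite(f"pics/{out}.png",cv2.resize(im,None,fx=s,fy=s,interpolation=cv2.INTER_CUBIC))
E
python3 - <<'E'
from h import *
crop("top0",130,130,330,250,4,"c1"); crop("top0",340,160,460,270,5,"c2"); crop("scene0",220,130,400,280,4,"c3")
E
```

```text
(no output)
```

View pics/c1.png

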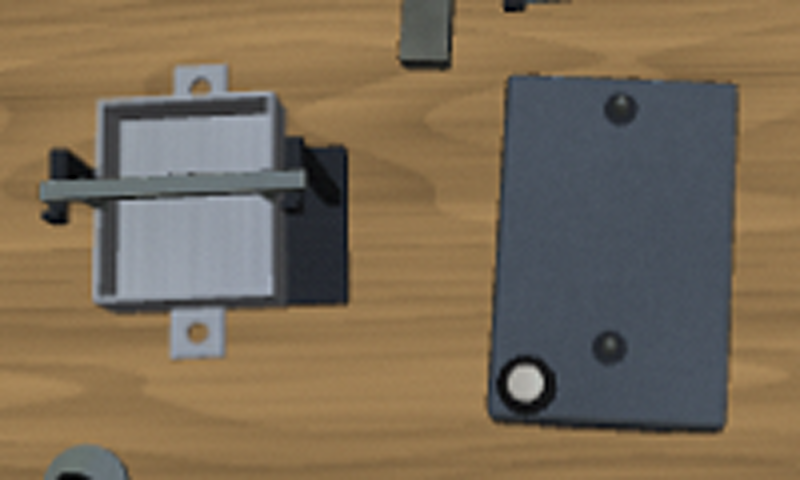

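View pics/c2.png

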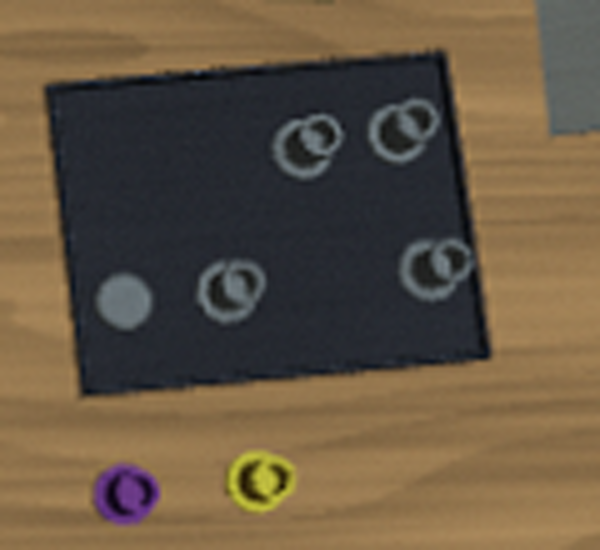

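View pics/c3.png

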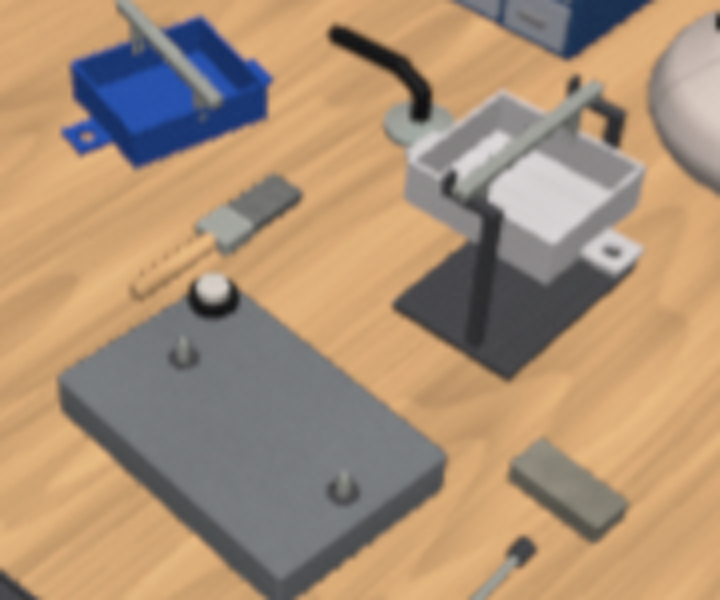

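```bash
python3 - <<'E'
from h import *
T=cam("top");S=cam("scene")
def t(x,y): return (130+x/4-.375,130+y/4-.375)
def s(x,y): return (220+x/4-.375,130+y/4-.375)
np.set_printoptions(precision=4,suppress=True)
pf=onplane(T,[t(620,103)],.075)[0];pn=onplane(T,[t(610,345)],.075)[0]
print("pegs",pf,pn,(pf+pn)/2,np.arctan2(*(pf-pn)[[1,0]]),np.linalg.norm(pf-pn))
print(tri((T,t(621,101)),(S,s(344,472))),tri((T,t(610,344)),(S,s(184,338))))
c=onplane(T,[t(510,75),t(737,85),t(723,430),t(490,420)],.06);print("deck",c,c.mean(0))
b=onplane(T,[t(42,190),t(303,179)],.177);print("bar",b,b.mean(0),np.linalg.norm(b[0]-b[1]))
e=onplane(T,[t(200,86),t(197,332)],.105);print("ears",e,e.mean(0),np.linalg.norm(e[0]-e[1]),np.arctan2(*(e[0]-e[1])[[1,0]]))
print("barS",tri((T,t(42,190)),(S,s(597,90))),tri((T,t(303,179)),(S,s(465,190))))
d=np.load("pics/top0.npy"); print(d[176,165:180],d[195,280],d[195,178])
def q(x,y): return (340+x/5-.4,160+y/5-.4)
print("button",onplane(T,[t(525,384)],.07), tri((T,t(525,384)),(S,s(212,288))))
print("sleeves tops",onplane(T,[q(322,134),q(418,120),q(245,284),q(452,260)],.049))
print("flange",onplane(T,[q(303,149),q(398,134),q(228,292),q(430,270)],.01))
print("slug",onplane(T,[q(125,301)],.016),"purple/yellow",onplane(T,[q(125,495),q(260,482)],.006))
print("tray",onplane(T,[q(47,88),q(443,52),q(490,355),q(82,395)],.015))
E
```

```text
pegs [0.6675 0.0151 0.075 ] [0.4816 0.0267 0.075 ] [0.5746 0.0209 0.075 ] -0.06227845293688597 0.18618274853810257
[0.6664 0.0148 0.0841] [0.4817 0.0275 0.0838]
deck [[ 0.6973  0.0997  0.06  ]
 [ 0.6845 -0.0754  0.06  ]
 [ 0.4183 -0.0556  0.06  ]
 [ 0.4295  0.1174  0.06  ]] [0.5574 0.0215 0.06  ]
bar [[0.5846 0.421  0.177 ]
 [0.5866 0.2354 0.177 ]] [0.5856 0.3282 0.177 ] 0.18567110882462778
ears [[0.681  0.3305 0.105 ]
 [0.4934 0.3278 0.105 ]] [0.5872 0.3291 0.105 ] 0.1876382098029762 0.014398435295732781
barS [0.5858 0.4229 0.1705] [0.5885 0.2375 0.1752]
[1.0528 1.05   1.0501 1.0526 1.053  1.0568 1.0505 1.0503 1.05   1.0511
 1.0511 1.0503 1.0531 1.0463 1.0478] 1.1535802 1.1167881
button [[0.4546 0.0903 0.07  ]] [0.4535 0.0896 0.0772]
sleeves tops [[ 0.5688 -0.35    0.049 ]
 [ 0.5766 -0.4112  0.049 ]
 [ 0.4767 -0.2957  0.049 ]
 [ 0.4886 -0.4251  0.049 ]]
flange [[ 0.5682 -0.3496  0.01  ]
 [ 0.5768 -0.412   0.01  ]
 [ 0.4776 -0.2954  0.01  ]
 [ 0.4886 -0.4255  0.01  ]]
slug [[ 0.4726 -0.2289  0.016 ]] purple/yellow [[ 0.353  -0.2247  0.006 ]
 [ 0.3588 -0.3094  0.006 ]]
tray [[ 0.61   -0.1873  0.015 ]
 [ 0.6289 -0.4444  0.015 ]
 [ 0.4333 -0.4579  0.015 ]
 [ 0.4148 -0.1993  0.015 ]]
```

```bash
python3 - <<'E'
from h import *
np.set_printoptions(precision=4,suppress=True)
o=readout.get_obs(); M=R.from_rotvec(o["ee_rot"]).as_matrix(); print(M, np.arctan2(M[1,2],M[0,2]), o["joints"])
E
```

```text
[[-0.9099 -0.0006  0.4149]
 [-0.4149  0.0013 -0.9099]
 [ 0.0001 -1.     -0.0014]] -1.1429652791619416 [ 1.0349  0.4776  0.0223  1.5562 -0.0115  1.1093 -0.0831]
```

send_rows(plan=[[[0, 30, 20, 0, 0, 0, 60], [5, 45, 10, 0, 0, 0.1, 60], [10, 47, 10, 0, 0, 0.1, 60], [15, 47, 10, 0, 0, 0.1, 60], [15, 47, 10, 0, 0, 0.1, 60]]])

```text
time: 0.65
tool_pos: [0.3248, -0.3969, 0.2914]
ee_rot: [-0.764, 1.73, -1.73]
force: [0.7, 0.5, 0.2]
width: 0.0514
```

send_rows(plan=[[[20, 45, 0, 0, 0, 0.1, 60], [20, 45, 0, 0, 0, 0.1, 60], [20, 45, 0, 0, 0, 0.1, 60], [20, 45, 0, 0, 0, 0.1, 60], [20, 45, 0, 0, 0, 0.1, 60]]])

```text
time: 1.15
tool_pos: [0.4251, -0.1719, 0.2913]
ee_rot: [-1.087, 1.383, -1.384]
force: [2.0, -0.6, -0.6]
width: 0.0517
```

send_rows(plan=[[[20, 45, 0, 0, 0, 0.1, 60], [20, 45, 0, 0, 0, 0.1, 60], [20, 45, 0, 0, 0, 0.05, 60], [20, 45, 0, 0, 0, 0, 60], [20, 45, 0, 0, 0, 0, 60]]])

```text
time: 1.65
tool_pos: [0.5252, 0.0529, 0.2912]
ee_rot: [-1.212, 1.204, -1.205]
force: [0.5, -0.1, -0.8]
width: 0.0511
```

```bash
python3 - <<'E'
from h import *
snap("wrist","w1")
E
```

```text
(no output)
```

View pics/w1.png

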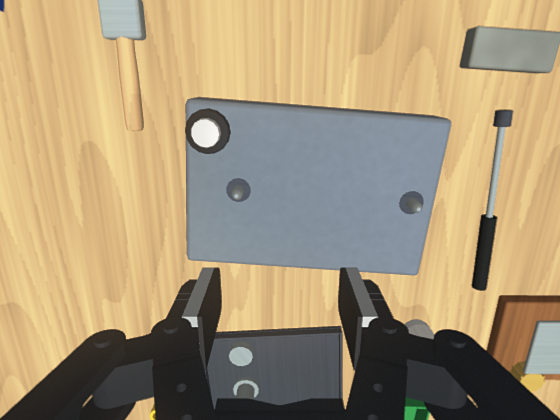

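```bash
python3 - <<'E'
from h import *
crop("w1",180,90,460,280,2.8,"c4")
E
```

```text
(no output)
```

View pics/c4.png

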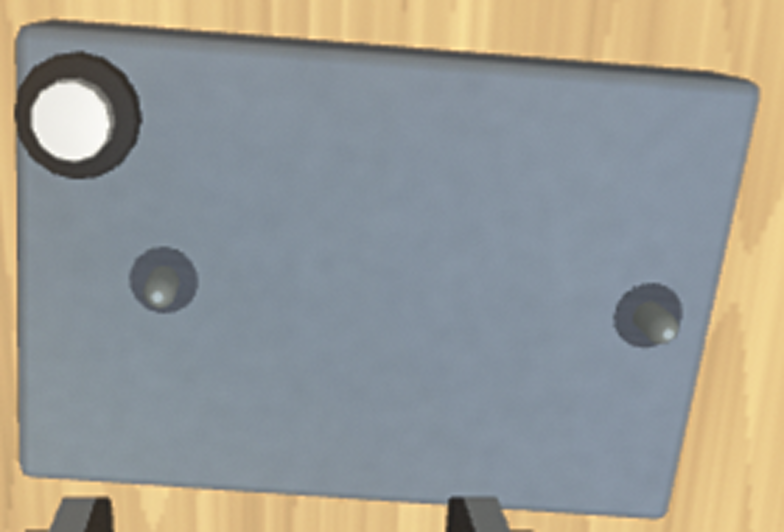

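send_rows(plan=[[[10, 50, 0, 0, 0, 0, 60], [10, 50, 0, 0, 0, 0, 60], [10, 50, 0, 0, 0, 0, 60], [0, 0, 0, 0, 0, 0, 60]]])

```text
time: 2.1
tool_pos: [0.5528, 0.2067, 0.2911]
ee_rot: [-1.214, 1.199, -1.192]
force: [0.1, 0.3, 1.2]
width: 0.0515
```

```bash
python3 - <<'E'
from h import *
snap("wrist","w2")
E
```

```text
(no output)
```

View pics/w2.png

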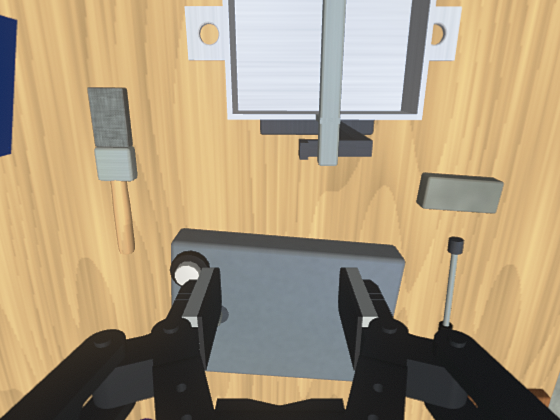

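```bash
cat >> h.py <<'E'
def camat(name,pos,rot):
    return cam(name,dict(tool_pos=np.array(pos),ee_rot=np.array(rot)))
E
python3 - <<'E'
from h import *
np.set_printoptions(precision=4,suppress=True)
W=camat("wrist",[0.5252,0.0529,0.2912],[-1.212,1.204,-1.205])
f=lambda x,y:(180+x/2.8-.32,90+y/2.8-.32)
b=onplane(W,[f(163.5,280),f(648,315)],.0605); t=onplane(W,[f(157,297),f(668,335)],.081)
for p in (b,t): print(p,p.mean(0),np.arctan2(*(p[1]-p[0])[[1,0]]),np.linalg.norm(p[1]-p[0]))
print("button",onplane(W,[f(71,119)],.075))
W2=cam("wrist")
print("bar",onplane(W2,[(319,160),(340,161),(322,20),(345,20)],.177))
print("holes",onplane(W2,[(208,33),(438.5,33)],.106))
E
```

```text
[[0.4823 0.0294 0.0605]
 [0.6676 0.0166 0.0605]] [0.5749 0.023  0.0605] -0.06883373359394557 0.1857486953982413
[[0.4821 0.029  0.081 ]
 [0.668  0.0157 0.081 ]] [0.5751 0.0223 0.081 ] -0.07151767715325269 0.18637707924248884
button [[0.4537 0.0913 0.075 ]]
bar [[0.5813 0.2356 0.177 ]
 [0.5962 0.2351 0.177 ]
 [0.5789 0.3249 0.177 ]
 [0.5933 0.3251 0.177 ]]
holes [[0.4938 0.3246 0.106 ]
 [0.6814 0.3273 0.106 ]]
```

```bash
cat >> h.py <<'E'
def st():
    o=readout.get_obs(); M=R.from_rotvec(o["ee_rot"]).as_matrix()
    print("t %.2f"%o["time"],"tcp",o["tool_pos"].round(4),"yaw %.4f"%np.arctan2(M[1,2],M[0,2]),"down",M[:,1].round(4),"f",o["force"].round(1),"w %.4f"%o["width"],"j",o["joints"].round(2))
    return o
E
python3 -c "
from h import *
st()"
```

```text
t 2.15 tcp [0.5532 0.2025 0.2908] yaw 0.0140 down [-0.0012  0.0021 -1.    ] f [ 0.7 -1.4 -0.8] w 0.0515 j [ 0.04  0.35 -0.64  1.66  0.22  1.2  -0.63]
```

send_rows(plan=[[[11, 40, 0, 0, 0, 0, 60], [11, 44, 0, 0, 0, 0, 60], [11, 43, 0, 0, 0, 0, 60], [0, 0, 0, 0, 0, 0, 60], [0, 0, 0, 0, 0, 0, 60]]])

```text
time: 2.65
tool_pos: [0.5873, 0.3245, 0.2904]
ee_rot: [-1.214, 1.204, -1.204]
force: [0.1, -0.9, 0.0]
width: 0.0509
```

```bash
python3 - <<'E'
from h import *
st();snap("wrist","w3");snap("top","t3");st()
E
```

```text
t 2.65 tcp [0.5873 0.3245 0.2904] yaw 0.0074 down [-0.001  -0.0012 -1.    ] f [ 0.1 -0.9  0. ] w 0.0509 j [-0.17  0.5  -0.63  1.46  0.3   1.28 -0.82]
t 2.75 tcp [0.5879 0.3226 0.2908] yaw 0.0043 down [-0.    -0.002 -1.   ] f [-0.3  0.  -0.4] w 0.0511 j [-0.17  0.5  -0.63  1.46  0.3   1.28 -0.82]
```

View pics/w3.png

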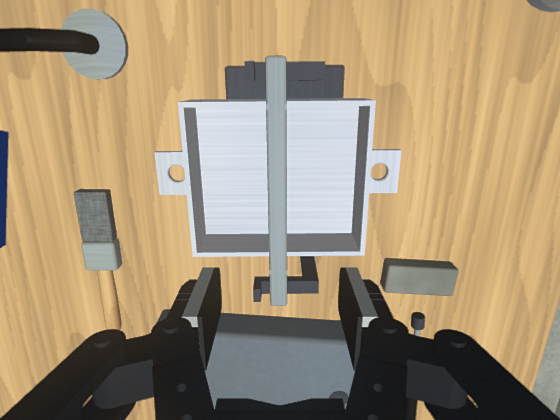

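```bash
python3 - <<'E'
from h import *
np.set_printoptions(precision=4,suppress=True)
W=camat("wrist",[0.5873,0.3245,0.2904],[-1.214,1.204,-1.204])
b=onplane(W,[(275.3,57),(278.5,305)],.177); print(b,b.mean(0),np.linalg.norm(b[0]-b[1]),np.arctan2(*(b[0]-b[1])[:2])*-1)
h=onplane(W,[(177,172.5),(379,171)],.104); print(h,h.mean(0),np.linalg.norm(h[0]-h[1]),np.arctan2(*(h[1]-h[0])[[1,0]]))
E
```

```text
[[0.5844 0.4245 0.177 ]
 [0.5877 0.2376 0.177 ]] [0.5861 0.331  0.177 ] 0.1869512935200902 0.017838379746015393
[[0.4935 0.3297 0.104 ]
 [0.6792 0.3326 0.104 ]] [0.5863 0.3311 0.104 ] 0.18573391533341624 0.015328931736697728
```

send_rows(plan=[[[-2, 8, -25, 0, 0, 0.012, 60], [0, 0, -40, 0, 0, 0, 60], [0, 0, -40, 0, 0, 0, 60], [0, 0, -25, 0, 0, 0, 60], [0, 0, -9, 0, 0, 0, 60]]])

```text
time: 3.25
tool_pos: [0.5847, 0.3293, 0.1492]
ee_rot: [-1.222, 1.198, -1.199]
force: [-0.5, -1.1, 0.6]
width: 0.0513
```

```bash
python3 - <<'E'
from h import *
st();snap("wrist","w4");st()
E
```

```text
t 3.25 tcp [0.5847 0.3293 0.1492] yaw 0.0162 down [-0.0035 -0.0041 -1.    ] f [-0.5 -1.1  0.6] w 0.0513 j [-0.2   0.62 -0.59  1.6   0.39  1.04 -0.89]
t 3.30 tcp [0.5848 0.33   0.1494] yaw 0.0166 down [-0.0031 -0.0034 -1.    ] f [-1.2 -0.2 -1.3] w 0.0512 j [-0.2   0.62 -0.59  1.6   0.39  1.04 -0.89]
```

View pics/w4.png

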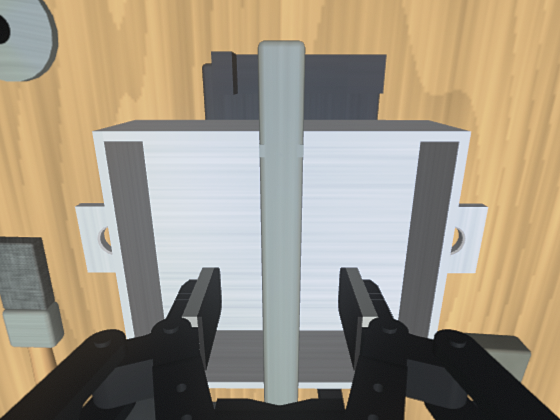

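Jaws straddle the bar centrally (bar at columns 262–302, pads 220/340). Close firmly.

send_rows(plan=[[[1, 0, 1, 0, 0, 0, 0], [0, 0, 0, 0, 0, 0, 0], [0, 0, 0, 0, 0, 0, 0], [0, 0, 0, 0, 0, 0, 0], [0, 0, 0, 0, 0, 0, 0]]], force=90)

```text
time: 3.8
tool_pos: [0.5872, 0.3338, 0.1557]
ee_rot: [-1.215, 1.194, -1.196]
force: [0.1, -1.9, 8.0]
width: 0.012
```

send_rows(plan=[[[0, 0, 0, 0, 0, 0, 0], [0, 0, 8, 0, 0, 0, 0], [0, 0, 12, 0, 0, 0, 0], [0, 0, 10, 0, 0, 0, 0], [0, 0, 0, 0, 0, 0, 0]]])

```text
time: 4.3
tool_pos: [0.5871, 0.3341, 0.1854]
ee_rot: [-1.215, 1.194, -1.195]
force: [0.2, 0.6, -4.0]
width: 0.012
```

```bash
python3 - <<'E'
from h import *
st();snap("scene","s5");st()
crop("scene0",290,130,400,240,5,"c5a");crop("s5",290,130,400,240,5,"c5")
E
```

```text
t 4.30 tcp [0.5871 0.3341 0.1854] yaw 0.0190 down [ 0.0028  0.0019 -1.    ] f [ 0.2  0.6 -4. ] w 0.0120 j [-0.2   0.59 -0.6   1.57  0.36  1.1  -0.87]
t 4.35 tcp [0.5867 0.3337 0.1843] yaw 0.0190 down [ 0.0016  0.0011 -1.    ] f [ 1.  -0.1 -6. ] w 0.0116 j [-0.2   0.59 -0.6   1.57  0.36  1.09 -0.87]
```

View pics/c5.png

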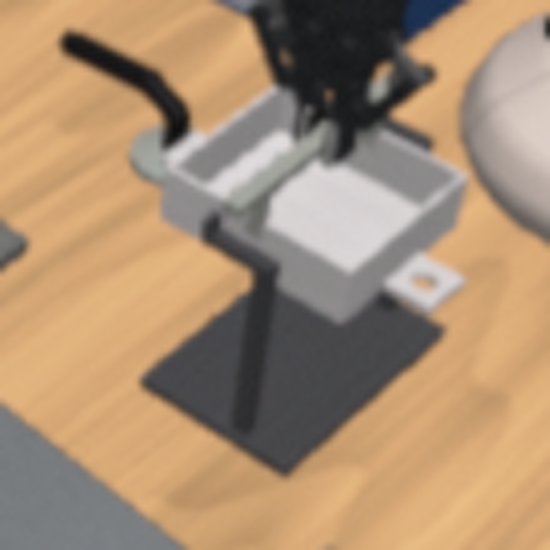

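send_rows(plan=[[[0, 0, 20, 0, 0, 0, 0], [0, 0, 25, 0, 0, 0, 0], [0, 0, 25, 0, 0, 0, 0], [0, 0, 20, 0, 0, 0, 0], [0, 0, 0, 0, 0, 0, 0]]])

```text
time: 4.85
tool_pos: [0.5873, 0.3345, 0.276]
ee_rot: [-1.213, 1.193, -1.195]
force: [0.2, 1.1, -4.6]
width: 0.0122
```

```bash
python3 - <<'E'
from h import *
st();snap("wrist","w6");st()
E
```

```text
t 4.85 tcp [0.5873 0.3345 0.276 ] yaw 0.0190 down [ 0.0042  0.0029 -1.    ] f [ 0.2  1.1 -4.6] w 0.0122 j [-0.18  0.52 -0.63  1.47  0.31  1.25 -0.83]
t 4.90 tcp [0.5866 0.3337 0.2739] yaw 0.0190 down [ 0.0018  0.0011 -1.    ] f [-0.6  0.3 -5.1] w 0.0121 j [-0.18  0.52 -0.63  1.47  0.31  1.25 -0.83]
```

View pics/w6.png

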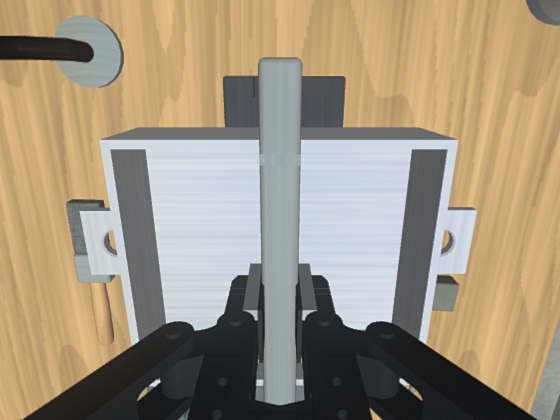

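```bash
python3 - <<'E'
from h import *
np.set_printoptions(precision=4,suppress=True)
d=np.load("pics/w6.npy")
K,k1,T=cam("wrist"); m=vision.camera_model("wrist"); c=(K,k1,m["T_tool_cam"])
pts=[(280,62),(280,100),(280,150),(280,180),(280,230),(262,120),(298,120)]
print("bar",withdepth(c,pts,d))
rim=[(106,143),(452,143),(120,143),(440,143),(280,145)]
print("rim",withdepth(c,rim,d))
fl=[(200,180),(360,180),(200,300),(360,300),(230,180),(330,300)]
print("floor",withdepth(c,fl,d))
for v in range(50,70,2): print(v,d[v,280],end=' ')
E
```

```text
bar [[-0.0906 -0.0199  0.0008]
 [-0.0792 -0.0203  0.0008]
 [-0.0629 -0.019   0.0008]
 [-0.0527 -0.0197  0.0008]
 [-0.0346 -0.021   0.0008]
 [-0.073  -0.0206 -0.0051]
 [-0.073  -0.0206  0.0066]]
rim [[-0.0605  0.0114 -0.072 ]
 [-0.0605  0.0121  0.0732]
 [-0.0606  0.0109 -0.0659]
 [-0.0607  0.0107  0.0675]
 [-0.0648 -0.0203  0.0008]]
floor [[-0.0339  0.0522 -0.0429]
 [-0.0342  0.0514  0.0446]
 [ 0.0424  0.0525 -0.0483]
 [ 0.0429  0.0533  0.0505]
 [-0.0339  0.0522 -0.0265]
 [-0.0079 -0.0246  0.0194]]
50 0.38621917 52 0.38634032 54 0.387187 56 0.38894817 58 0.11429824 60 0.11276856 62 0.11357707 64 0.113196656 66 0.112745814 68 0.11390851
```

send_rows(plan=[[[-1, -25, 0, 0, 0, 0, 0], [-1, -40, 0, 0, 0, -0.01, 0], [-2, -40, 0, 0, 0, -0.02, 0], [-2, -45, 0, 0, 0, -0.02, 0], [-2, -45, 0, 0, 0, -0.02, 0]]], force=110)

```text
time: 5.4
tool_pos: [0.577, 0.1361, 0.2709]
ee_rot: [-1.187, 1.249, -1.246]
force: [0.8, -0.3, -5.4]
width: 0.0113
```

send_rows(plan=[[[-2, -45, -15, 0, 0, -0.017, 0], [-2, -40, -20, 0, 0, 0, 0], [0, -20, -20, 0, 0, 0, 0], [0, -9, -15, 0, 0, 0, 0], [0, 0, 0, 0, 0, 0, 0]]])

```text
time: 5.9
tool_pos: [0.572, 0.0227, 0.1996]
ee_rot: [-1.181, 1.265, -1.258]
force: [0.0, 0.9, -5.6]
width: 0.0117
```

```bash
python3 - <<'E'
from h import *
st();snap("wrist","w7");snap("scene","s7");st(); snap("top","t7")
crop("s7",200,130,400,280,4,"c7")
E
```

```text
t 5.90 tcp [0.572  0.0227 0.1996] yaw -0.0698 down [-6.5e-03 -6.0e-04 -1.0e+00] f [ 0.   0.9 -5.6] w 0.0117 j [ 0.29  0.4  -0.56  1.8   0.25  1.01 -0.43]
t 6.00 tcp [0.5741 0.0264 0.2029] yaw -0.0659 down [-6.0e-04  1.6e-03 -1.0e+00] f [-0.   1.2 -4.3] w 0.0114 j [ 0.29  0.4  -0.56  1.8   0.24  1.01 -0.43]
```

View pics/w7.png

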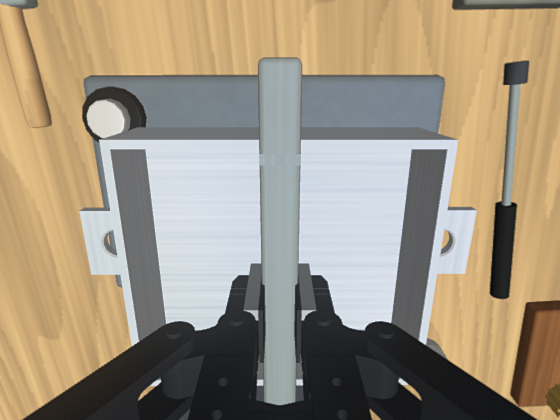

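View pics/c7.png

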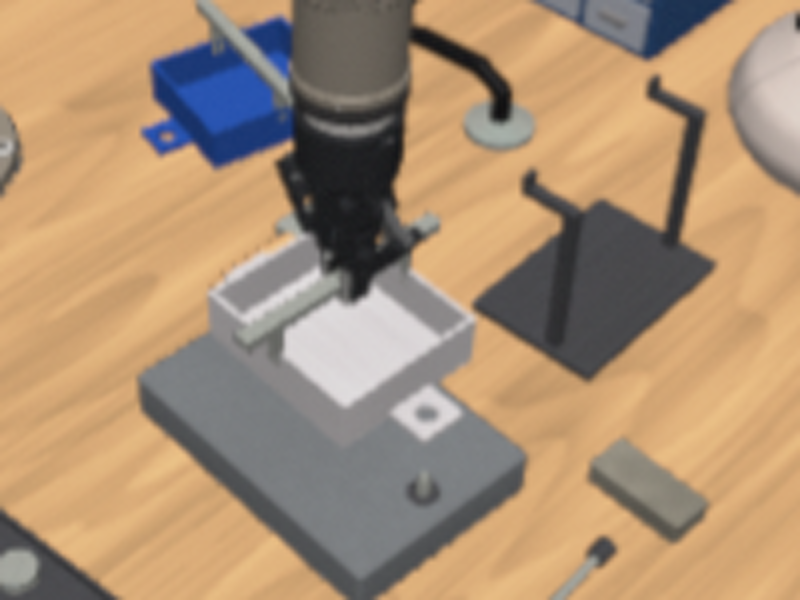

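send_rows(plan=[[[0, -1, -20, 0, 0, 0, 0], [0, 0, -20, 0, 0, 0, 0], [0, 0, -12, 0, 0, 0, 0], [0, 0, 0, 0, 0, 0, 0], [0, 0, 0, 0, 0, 0, 0]]])

```text
time: 6.55
tool_pos: [0.5749, 0.0243, 0.152]
ee_rot: [-1.176, 1.258, -1.258]
force: [-0.5, 0.2, -4.7]
width: 0.0116
```

```bash
python3 - <<'E'
from h import *
st();snap("wrist","w8");snap("scene","s8");snap("top","t8");st()
crop("s8",220,150,350,280,4.5,"c8");crop("t8",230,130,330,250,5,"c8t")
E
```

```text
t 6.55 tcp [0.5749 0.0243 0.152 ] yaw -0.0669 down [ 1.2e-03  5.0e-04 -1.0e+00] f [-0.5  0.2 -4.7] w 0.0116 j [ 0.27  0.46 -0.54  1.85  0.29  0.92 -0.47]
t 6.70 tcp [0.5752 0.0237 0.1524] yaw -0.0678 down [ 2.2e-03  3.0e-04 -1.0e+00] f [ 0.4 -0.1 -5.2] w 0.0113 j [ 0.27  0.46 -0.54  1.85  0.29  0.92 -0.47]
```

View pics/c8.png

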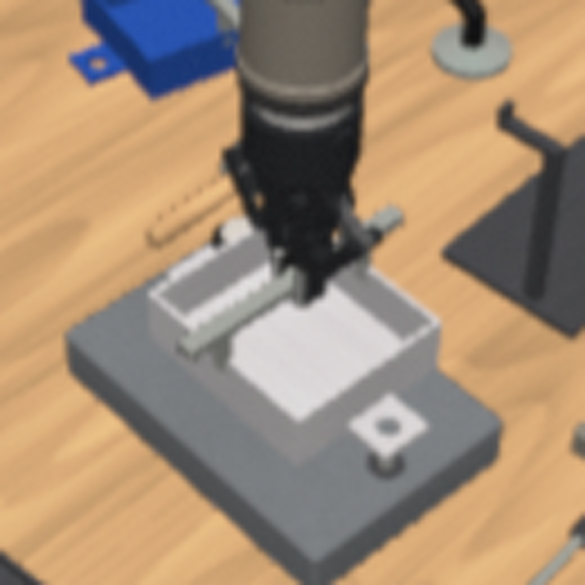

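View pics/c8t.png

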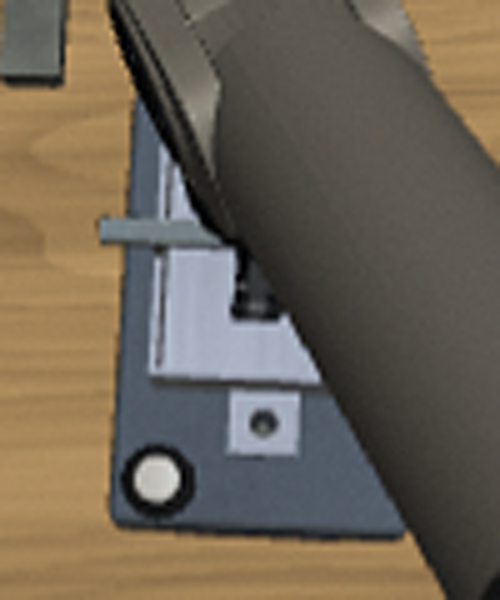

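View pics/w8.png

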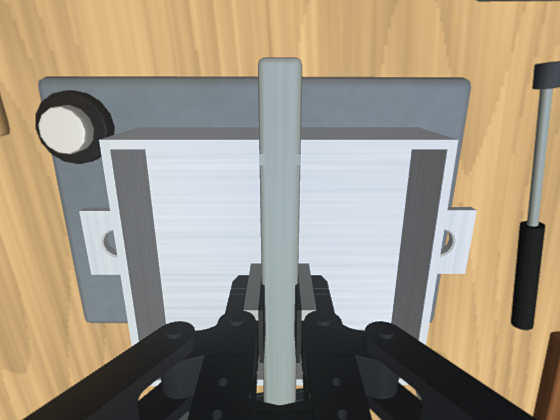

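send_rows(plan=[[[0, 0, -8, 0, 0, 0, 0], [0, 0, -8, 0, 0, 0, 0], [0, 0, -8, 0, 0, 0, 0], [0, 0, -7, 0, 0, 0, 0], [0, 0, 0, 0, 0, 0, 0]]])

```text
time: 7.2
tool_pos: [0.5737, 0.0235, 0.1188]
ee_rot: [-1.177, 1.26, -1.258]
force: [1.1, 1.9, -5.1]
width: 0.0115
```

```bash
python3 - <<'E'
from h import *
st();snap("wrist","w9");snap("scene","s9");snap("top","t9");st()
crop("s9",220,150,350,280,4.5,"c9");crop("t9",230,130,330,250,5,"c9t")
E
```

```text
t 7.20 tcp [0.5737 0.0235 0.1188] yaw -0.0678 down [-1.5e-03  5.0e-04 -1.0e+00] f [ 1.1  1.9 -5.1] w 0.0115 j [ 0.25  0.5  -0.52  1.87  0.32  0.86 -0.5 ]
t 7.35 tcp [0.5742 0.0234 0.1201] yaw -0.0679 down [-3.e-04  0.e+00 -1.e+00] f [-0.1  0.1 -6.3] w 0.0118 j [ 0.26  0.5  -0.52  1.87  0.32  0.86 -0.49]
```

View pics/c9.png

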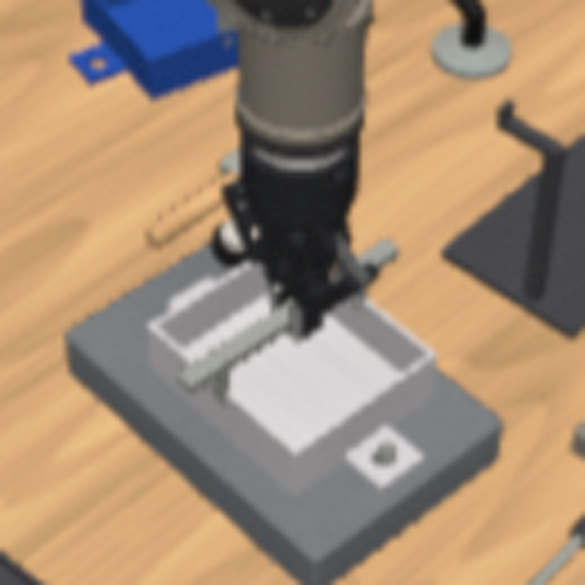

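send_rows(plan=[[[0, 0, -2, 0, 0, 0, 0], [0, 0, -1, 0, 0, 0, 0], [0, 0, 0, 0, 0, 0, 0]]])

```text
time: 7.65
tool_pos: [0.5743, 0.0233, 0.1172]
ee_rot: [-1.176, 1.259, -1.259]
force: [0.1, 0.2, -5.5]
width: 0.0116
```

```bash
python3 - <<'E'
from h import *
st()
E
```

```text
t 7.65 tcp [0.5743 0.0233 0.1172] yaw -0.0680 down [ 1.e-04  0.e+00 -1.e+00] f [ 0.1  0.2 -5.5] w 0.0116 j [ 0.25  0.5  -0.52  1.87  0.32  0.85 -0.5 ]
```

send_rows(plan=[[[0, 0, -1, 0, 0, 0, 0], [0, 0, -1, 0, 0, 0, 0], [0, 0, 0, 0, 0, 0, 0]]])

```text
time: 7.95
tool_pos: [0.5743, 0.0234, 0.1158]
ee_rot: [-1.176, 1.259, -1.259]
force: [-3.2, 0.3, 3.0]
width: 0.0117
```

send_rows(plan=[[[0, 0, 0, 0, 0, 0, 50], [0, 0, 0, 0, 0, 0, 50], [0, 0, 0, 0, 0, 0, 50], [0, 0, 20, 0, 0, 0, 50], [0, 0, 30, 0, 0, 0, 50]]])

```text
time: 8.45
tool_pos: [0.5731, 0.023, 0.1642]
ee_rot: [-1.179, 1.262, -1.258]
force: [1.0, 0.0, 0.8]
width: 0.0428
```

send_rows(plan=[[[0, 0, 40, 0, 0, 0, 50], [0, 0, 40, 0, 0, 0, 50], [0, -40, 0, 0, 0, 0, 50], [0, 0, 0, 0, 0, 0, 50]]])

```text
time: 8.85
tool_pos: [0.5753, -0.0228, 0.2465]
ee_rot: [-1.173, 1.26, -1.268]
force: [0.7, -0.2, -1.1]
width: 0.0426
```

```bash
python3 - <<'E'
from h import *
st();snap("wrist","w10");snap("scene","s10");snap("top","t10");st()
crop("s10",220,150,350,280,4.5,"c10")
E
```

```text
t 8.85 tcp [ 0.5753 -0.0228  0.2465] yaw -0.0749 down [ 0.0028 -0.0038 -1.    ] f [ 0.7 -0.2 -1.1] w 0.0426 j [ 0.37  0.35 -0.55  1.75  0.21  1.09 -0.33]
t 9.00 tcp [ 0.5741 -0.0168  0.2449] yaw -0.0687 down [-4.e-04  2.e-04 -1.e+00] f [-0.3 -0.7 -0.2] w 0.0426 j [ 0.36  0.35 -0.56  1.76  0.21  1.09 -0.33]
```

View pics/w10.png

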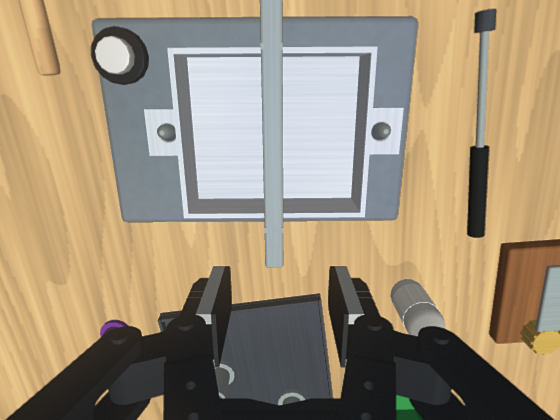

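View pics/c10.png

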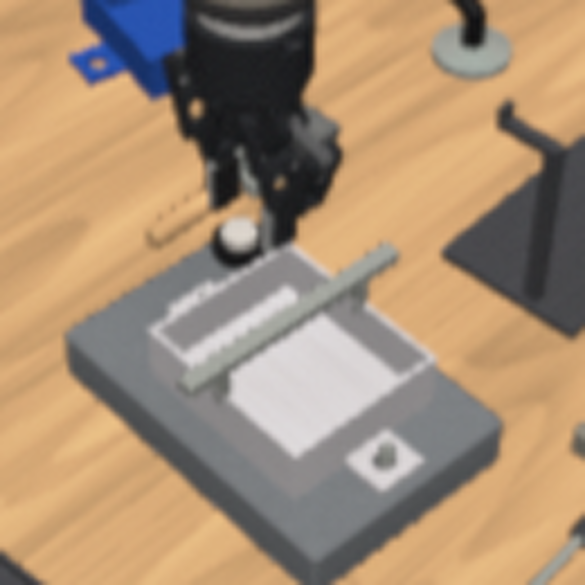

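View pics/t10.png

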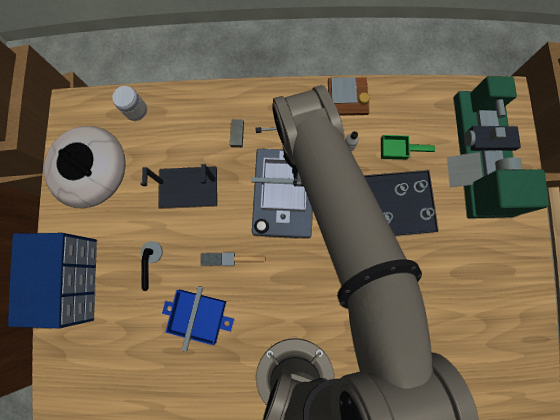

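send_rows(plan=[[[0, -20, 10, 0, 0, -0.1, 50], [0, -30, 10, 0, 0, -0.14, 50], [0, -30, 0, 0, 0, -0.14, 50], [-5, -30, 0, 0, 0, -0.14, 50], [-5, -30, 0, 0, 0, -0.14, 50]]])

```text
time: 9.5
tool_pos: [0.5642, -0.1564, 0.2647]
ee_rot: [-0.769, 1.725, -1.724]
force: [0.2, -0.1, -0.9]
width: 0.0427
```

send_rows(plan=[[[-5, -30, 0, 0, 0, -0.14, 50], [-5, -30, 0, 0, 0, -0.14, 50], [0, -30, 0, 0, 0, -0.14, 50], [0, -30, 0, 0, 0, -0.14, 50], [0, -30, 0, 0, 0, -0.14, 50]]])

```text
time: 10.0
tool_pos: [0.5546, -0.3064, 0.2646]
ee_rot: [-0.15, 2.151, -2.149]
force: [0.1, 0.4, -0.4]
width: 0.0425
```

send_rows(plan=[[[0, -15, 0, 0, 0, -0.12, 50], [0, 0, 0, 0, 0, 0, 50], [0, 0, 0, 0, 0, 0, 50]]])

```text
time: 10.3
tool_pos: [0.5548, -0.3198, 0.2645]
ee_rot: [-0.031, 2.209, -2.206]
force: [0.0, -0.3, -1.0]
width: 0.0426
```

```bash
python3 - <<'E'
from h import *
st();p,d,c=snap("wrist","w11");st()
np.save("pics/w11T.npy",c[2])
E
```

```text
t 10.30 tcp [ 0.5548 -0.3198  0.2645] yaw -1.5431 down [-7.0e-04  1.5e-03 -1.0e+00] f [ 0.  -0.3 -1. ] w 0.0426 j [ 0.55  0.4  -0.17  1.6   0.07  1.15 -1.18]
t 10.35 tcp [ 0.5549 -0.3193  0.2647] yaw -1.5425 down [-3.0e-04  1.5e-03 -1.0e+00] f [ 0.1 -0.7  0.1] w 0.0429 j [ 0.55  0.4  -0.17  1.6   0.07  1.15 -1.18]
```

View pics/w11.png

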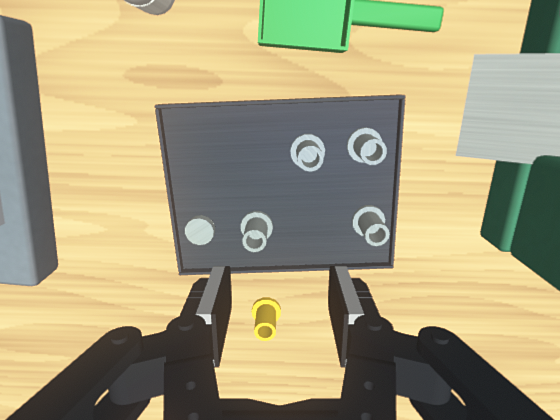

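```bash
python3 - <<'E'
from h import *
crop("w11",150,90,410,275,3,"c11")
E
```

```text
(no output)
```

View pics/c11.png

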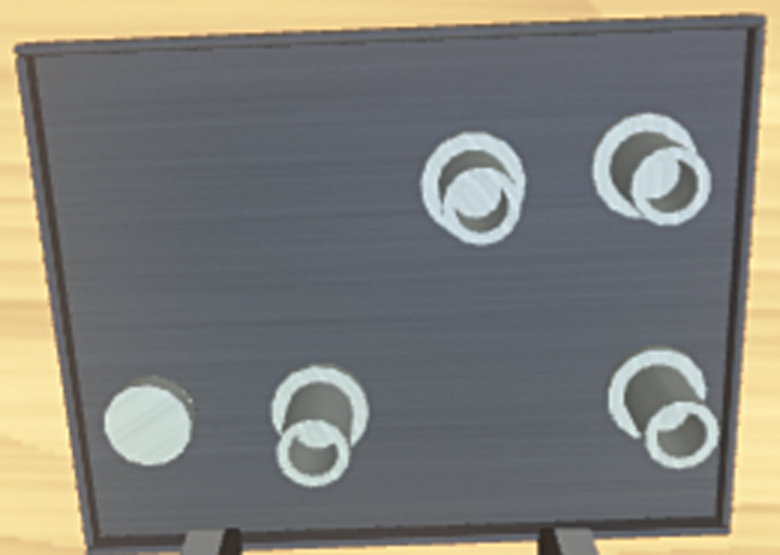

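```bash
python3 - <<'E'
from h import *
np.set_printoptions(precision=4,suppress=True)
m=vision.camera_model("wrist"); c=(m["camera_matrix"],m["k1"],np.load("pics/w11T.npy"))
f=lambda x,y:(150+x/3-.33,90+y/3-.33)
print(onplane(c,[f(481,206),f(672,186),f(313,453),f(682,435)],.049))
print(onplane(c,[f(473,184),f(645,165),f(320,410),f(658,393)],.010))
print(onplane(c,[f(148,425)],.016))
E
```

```text
[[ 0.5686 -0.3484  0.049 ]
 [ 0.577  -0.4106  0.049 ]
 [ 0.4782 -0.2936  0.049 ]
 [ 0.4888 -0.424   0.049 ]]
[[ 0.5689 -0.3485  0.01  ]
 [ 0.5775 -0.4102  0.01  ]
 [ 0.479  -0.2937  0.01  ]
 [ 0.4898 -0.4244  0.01  ]]
[[ 0.4733 -0.2278  0.016 ]]
```

```bash
python3 - <<'E'
from h import *
np.set_printoptions(precision=4,suppress=True)
m=vision.camera_model("wrist"); c=(m["camera_matrix"],m["k1"],np.load("pics/w11T.npy"))
d=np.load("pics/w11.npy")
print(withdepth(c,[(462,150),(478,60),(470,100),(520,60),(520,150),(520,190),(550,180),(495,240),(300,55),(380,15)],d))
E
```

```text
[[ 0.5772 -0.5093  0.0248]
 [ 0.6649 -0.5089  0.0236]
 [ 0.6274 -0.5084  0.0236]
 [ 0.6649 -0.5395  0.0405]
 [ 0.5827 -0.5541  0.0489]
 [ 0.5421 -0.5641  0.0488]
 [ 0.5622 -0.5637  0.0854]
 [ 0.4803 -0.5598  0.035 ]
 [ 0.666  -0.3366 -0.0004]
 [ 0.7012 -0.4087  0.0244]]
```

send_rows(plan=[[[4, -8, -20, 0, 0, -0.03, 50], [5, -11, -45, 0, 0, 0, 50], [5, -11, -45, 0, 0, 0, 50], [0, 0, -40, 0, 0, 0, 50], [0, 0, -25, 0, 0, 0, 50]]])

```text
time: 10.85
tool_pos: [0.5674, -0.3489, 0.0867]
ee_rot: [0.001, -2.222, 2.215]
force: [0.5, 0.4, -0.3]
width: 0.0424
```

```bash
python3 - <<'E'
from h import *
st();p,d,c=snap("wrist","w12");st()
E
```

```text
t 10.85 tcp [ 0.5674 -0.3489  0.0867] yaw -1.5735 down [-0.0032  0.0032 -1.    ] f [ 0.5  0.4 -0.3] w 0.0424 j [ 0.56  0.62 -0.14  1.68  0.11  0.85 -1.2 ]
t 10.90 tcp [ 0.5656 -0.3476  0.0833] yaw -1.5731 down [-0.0076  0.0057 -1.    ] f [-1.5  0.8 -3.3] w 0.0429 j [ 0.56  0.62 -0.14  1.68  0.11  0.85 -1.2 ]
```

View pics/w12.png

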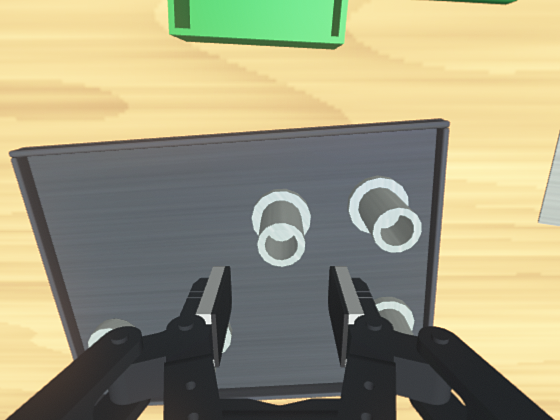

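```bash
python3 - <<'E'
from h import *
st()
c=camat("wrist",[0.5674,-0.3489,0.0867],[0.001,-2.222,2.215])
print(onplane(c,[(281,245),(398,230)],.049), onplane(c,[(280.5,219),(379,207)],.01))
E
```

```text
t 10.90 tcp [ 0.5656 -0.3476  0.0833] yaw -1.5731 down [-0.0076  0.0057 -1.    ] f [-1.5  0.8 -3.3] w 0.0429 j [ 0.56  0.62 -0.14  1.68  0.11  0.85 -1.2 ]
[[ 0.56853407 -0.34868703  0.049     ]
 [ 0.57721091 -0.4107763   0.049     ]] [[ 0.56862993 -0.34840054  0.01      ]
 [ 0.57667468 -0.41065204  0.01      ]]
```

send_rows(plan=[[[0, 0, -30, 0, 0, 0, 50], [0, 0, -24, 0, 0, 0, 50], [0, 0, -10, 0, 0, 0, 50], [0, 0, 0, 0, 0, 0, 50], [0, 0, 0, 0, 0, 0, 50]]])

```text
time: 11.4
tool_pos: [0.5694, -0.3515, 0.0276]
ee_rot: [-0.009, -2.219, 2.22]
force: [0.2, 0.5, 0.2]
width: 0.0423
```

send_rows(plan=[[[0, 0, 0, 0, 0, 0, 0], [0, 0, 0, 0, 0, 0, 0], [0, 0, 0, 0, 0, 0, 0], [0, 0, 0, 0, 0, 0, 0], [0, 0, 0, 0, 0, 0, 0]]], force=60)

```text
time: 11.9
tool_pos: [0.5696, -0.3522, 0.0282]
ee_rot: [-0.011, -2.218, 2.221]
force: [0.2, 0.9, 6.2]
width: 0.0241
```

```bash
python3 - <<'E'
from h import *
st()
E
```

```text
t 11.90 tcp [ 0.5696 -0.3522  0.0282] yaw -1.5779 down [ 0.003  -0.0013 -1.    ] f [0.2 0.9 6.2] w 0.0241 j [ 0.55  0.7  -0.13  1.7   0.13  0.75 -1.22]
```

send_rows(plan=[[[0, 0, 20, 0, 0, 0, 0], [0, 0, 45, 0, 0, 0, 0], [0, 0, 45, 0, 0, 0, 0], [0, 20, 45, 0, 0, 0, 0], [4, 40, 20, 0, 0, 0, 0]]])

```text
time: 12.4
tool_pos: [0.5729, -0.2964, 0.2067]
ee_rot: [-0.023, -2.211, 2.224]
force: [0.8, 0.1, 1.0]
width: 0.0238
```

send_rows(plan=[[[5, 45, 0, 0, 0, -0.02, 0], [8, 45, 0, 0, 0, -0.02, 0], [8, 45, 0, 0, 0, -0.02, 0], [8, 45, 0, 0, 0, 0, 0], [8, 45, 0, 0, 0, 0, 0]]])

```text
time: 12.9
tool_pos: [0.6093, -0.065, 0.202]
ee_rot: [-0.075, -2.187, 2.188]
force: [0.5, 0.0, -1.2]
width: 0.0242
```

send_rows(plan=[[[1, 40, 0, 0, 0, 0, 0], [0, 20, 0, 0, 0, 0, 0], [0, 0, 0, 0, 0, 0, 0], [0, 0, 0, 0, 0, 0, 0]]])

```text
time: 13.3
tool_pos: [0.6103, -0.0073, 0.2016]
ee_rot: [-0.074, -2.187, 2.189]
force: [0.7, -1.4, -0.9]
width: 0.0241
```

```bash
python3 - <<'E'
from h import *
st();p,d,c=snap("wrist","w13");st()
E
```

```text
t 13.30 tcp [ 0.6103 -0.0073  0.2016] yaw -1.6376 down [ 5.e-04 -8.e-04 -1.e+00] f [ 0.7 -1.4 -0.9] w 0.0241 j [ 0.09  0.41 -0.24  1.73  0.11  1.01 -1.83]
t 13.35 tcp [ 0.6103 -0.0085  0.2014] yaw -1.6397 down [ 3.0e-04 -1.2e-03 -1.0e+00] f [ 0.7 -0.5 -0.8] w 0.0240 j [ 0.09  0.41 -0.24  1.73  0.11  1.01 -1.83]
```

View pics/w13.png

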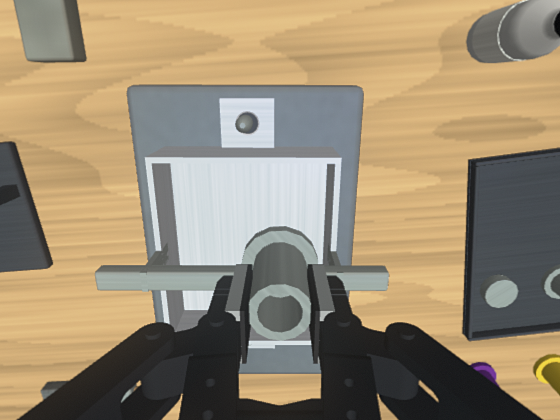

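send_rows(plan=[[[1, 3, -20, 0, 0, 0, 0], [0, 0, -35, 0, 0, 0, 0], [0, 0, -30, 0, 0, 0, 0], [0, 0, -18, 0, 0, 0, 0], [0, 0, -5, 0, 0, 0, 0]]])

```text
time: 13.85
tool_pos: [0.6096, -0.0064, 0.0909]
ee_rot: [-0.072, -2.182, 2.185]
force: [-0.0, -0.2, -1.3]
width: 0.0242
```

send_rows(plan=[[[0, 0, -2, 0, 0, 0, 0], [0, 0, 0, 0, 0, 0, 0]]])

```text
time: 14.05
tool_pos: [0.612, -0.0046, 0.092]
ee_rot: [-0.077, -2.187, 2.187]
force: [-0.2, 0.1, -0.9]
width: 0.0238
```

```bash
python3 - <<'E'
from h import *
st();p,d,c=snap("wrist","w14");snap("scene","s14");st()
crop("s14",220,150,350,280,4.5,"c14")
E
```

```text
t 14.05 tcp [ 0.612  -0.0046  0.092 ] yaw -1.6393 down [ 1.5e-03 -3.0e-04 -1.0e+00] f [-0.2  0.1 -0.9] w 0.0238 j [ 0.07  0.54 -0.22  1.81  0.16  0.8  -1.87]
t 14.15 tcp [ 0.6122 -0.0041  0.0925] yaw -1.6387 down [ 2.3e-03 -1.0e-04 -1.0e+00] f [-0.4  0.4 -0.1] w 0.0239 j [ 0.07  0.54 -0.22  1.81  0.16  0.8  -1.87]
```

View pics/w14.png

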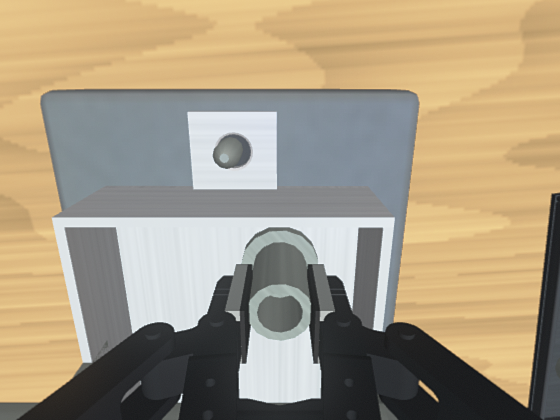

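View pics/c14.png

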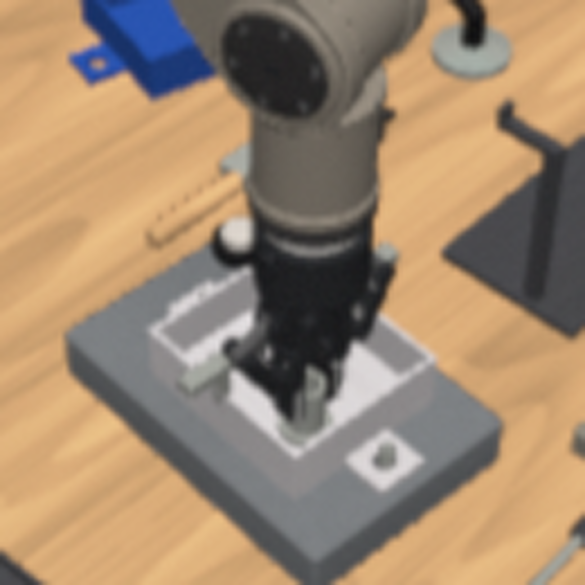

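send_rows(plan=[[[0, 0, -3, 0, 0, 0, 0], [0, 0, 0, 0, 0, 0, 38], [0, 0, 0, 0, 0, 0, 38], [0, 0, 0, 0, 0, 0, 38], [0, 0, 15, 0, 0, 0, 38]]])

```text
time: 14.65
tool_pos: [0.6097, -0.0038, 0.102]
ee_rot: [-0.069, -2.185, 2.186]
force: [0.3, 0.4, 0.3]
width: 0.0323
```

send_rows(plan=[[[0, 0, 25, 0, 0, 0, 38], [0, 0, 35, 0, 0, 0, 38], [0, 0, 35, 0, 0, 0, 40], [0, 0, 0, 0, 0, 0, 50]]])

```text
time: 15.05
tool_pos: [0.6147, -0.0033, 0.2049]
ee_rot: [-0.085, -2.193, 2.191]
force: [0.9, 0.4, 0.6]
width: 0.0428
```

```bash
python3 - <<'E'
from h import *
st();p,d,c=snap("wrist","w15");st()
E
```

```text
t 15.05 tcp [ 0.6147 -0.0033  0.2049] yaw -1.6381 down [ 1.050e-02  6.000e-04 -9.999e-01] f [0.9 0.4 0.6] w 0.0428 j [ 0.09  0.41 -0.24  1.73  0.11  1.01 -1.83]
t 15.10 tcp [ 0.6133 -0.0035  0.2023] yaw -1.6381 down [ 6.8e-03  3.0e-04 -1.0e+00] f [ 0.5  0.2 -1. ] w 0.0427 j [ 0.09  0.41 -0.24  1.73  0.11  1.   -1.83]
```

View pics/w15.png

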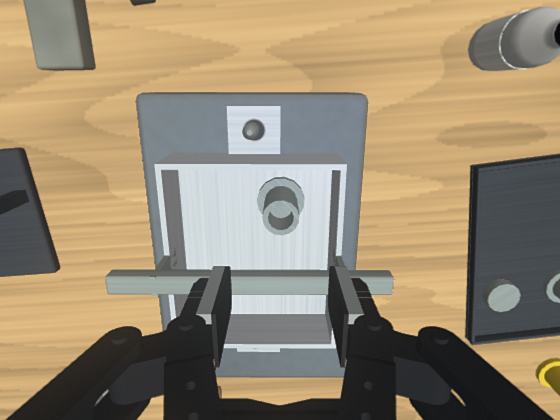

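send_rows(plan=[[[-2, -25, 0, 0, 0, 0.02, 50], [-4, -45, 0, 0, 0, 0.02, 50], [-4, -48, 0, 0, 0, 0.02, 50], [-4, -48, 0, 0, 0, 0, 50], [-4, -48, 0, 0, 0, 0, 50]]])

```text
time: 15.6
tool_pos: [0.5923, -0.2194, 0.1978]
ee_rot: [-0.006, -2.218, 2.217]
force: [1.3, 0.1, -0.6]
width: 0.0427
```

send_rows(plan=[[[-4, -48, 0, 0, 0, 0, 50], [-4, -48, 0, 0, 0, 0, 50], [-4, -48, 0, 0, 0, 0, 50], [-4, -40, 0, 0, 0, 0, 50], [0, -10, 0, 0, 0, 0, 50]]])

```text
time: 16.1
tool_pos: [0.5737, -0.4185, 0.1972]
ee_rot: [-0.013, -2.209, 2.216]
force: [-0.9, -0.3, 0.1]
width: 0.0426
```

send_rows(plan=[[[0, 0, -30, 0, 0, 0, 50], [0, 0, -30, 0, 0, 0, 50], [0, 0, -25, 0, 0, 0, 50], [0, 0, 0, 0, 0, 0, 50], [0, 0, 0, 0, 0, 0, 50]]])

```text
time: 16.6
tool_pos: [0.5774, -0.411, 0.1132]
ee_rot: [-0.006, -2.219, 2.217]
force: [0.1, 0.5, 0.9]
width: 0.0426
```

```bash
python3 - <<'E'
from h import *
st();p,d,c=snap("wrist","w16");np.save("pics/w16T.npy",c[2]);snap("top","t16");st()
E
```

```text
t 16.60 tcp [ 0.5774 -0.411   0.1132] yaw -1.5773 down [-8.e-04  9.e-04 -1.e+00] f [0.1 0.5 0.9] w 0.0426 j [ 0.62  0.65 -0.13  1.55  0.1   0.95 -1.12]
t 16.70 tcp [ 0.5784 -0.4119  0.115 ] yaw -1.5776 down [ 0.0023 -0.0012 -1.    ] f [ 0.1 -0.9 -0.1] w 0.0424 j [ 0.62  0.65 -0.13  1.55  0.1   0.95 -1.12]
```

View pics/w16.png

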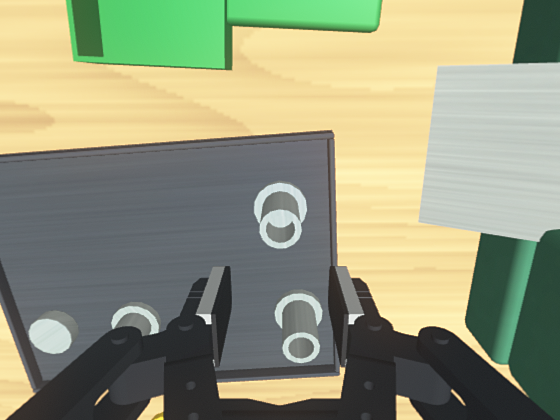

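```bash
python3 - <<'E'
from h import *
m=vision.camera_model("wrist"); c=(m["camera_matrix"],m["k1"],np.load("pics/w16T.npy"))
print(onplane(c,[(280,229),(301,347)],.049), onplane(c,[(280,208),(298,315)],.01))
E
```

```text
[[ 0.5770222  -0.410289    0.049     ]
 [ 0.48947358 -0.42420408  0.049     ]] [[ 0.57709432 -0.41030894  0.01      ]
 [ 0.4876824  -0.42399592  0.01      ]]
```

send_rows(plan=[[[-1, 1, -25, 0, 0, 0, 50], [0, 0, -35, 0, 0, 0, 50], [0, 0, -20, 0, 0, 0, 50], [0, 0, -7, 0, 0, 0, 50], [0, 0, 0, 0, 0, 0, 50]]])

```text
time: 17.2
tool_pos: [0.5766, -0.4108, 0.0266]
ee_rot: [-0.008, -2.218, 2.218]
force: [0.9, -0.1, -0.8]
width: 0.0421
```

send_rows(plan=[[[0, 0, 0, 0, 0, 0, 0], [0, 0, 0, 0, 0, 0, 0], [0, 0, 0, 0, 0, 0, 0], [0, 0, 0, 0, 0, 0, 0], [0, 0, 0, 0, 0, 0, 0]]], force=60)

```text
time: 17.7
tool_pos: [0.5777, -0.4116, 0.0285]
ee_rot: [-0.012, -2.217, 2.222]
force: [-0.5, 0.3, 6.6]
width: 0.0239
```

send_rows(plan=[[[0, 0, 20, 0, 0, 0, 0], [0, 0, 45, 0, 0, 0, 0], [0, 0, 45, 0, 0, 0, 0], [0, 20, 45, 0, 0, 0, 0], [3, 40, 20, 0, 0, 0, 0]]])

```text
time: 18.2
tool_pos: [0.5797, -0.3556, 0.2069]
ee_rot: [-0.022, -2.211, 2.225]
force: [1.6, -0.3, -0.1]
width: 0.0241
```

send_rows(plan=[[[4, 46, 0, 0, 0, -0.02, 0], [4, 46, 0, 0, 0, -0.02, 0], [4, 46, 0, 0, 0, -0.02, 0], [4, 46, 0, 0, 0, 0, 0], [4, 46, 0, 0, 0, 0, 0]]])

```text
time: 18.7
tool_pos: [0.5992, -0.119, 0.2019]
ee_rot: [-0.075, -2.187, 2.188]
force: [0.8, 0.7, -0.6]
width: 0.0235
```

send_rows(plan=[[[4, 46, 0, 0, 0, 0, 0], [4, 46, 0, 0, 0, 0, 0], [4, 46, 0, 0, 0, 0, 0], [3, 25, 0, 0, 0, 0, 0], [0, 0, 0, 0, 0, 0, 0]]])

```text
time: 19.2
tool_pos: [0.6142, 0.0487, 0.2019]
ee_rot: [-0.066, -2.195, 2.189]
force: [-0.6, -0.8, -0.5]
width: 0.024
```

```bash
python3 - <<'E'
from h import *
st();p,d,c=snap("wrist","w17");snap("top","t17");st()
E
```

```text
t 19.20 tcp [0.6142 0.0487 0.2019] yaw -1.6300 down [ 0.0011  0.003  -1.    ] f [-0.6 -0.8 -0.5] w 0.0240 j [ 0.01  0.42 -0.25  1.72  0.12  1.01 -1.91]
t 19.30 tcp [0.6142 0.0424 0.2015] yaw -1.6368 down [ 4.e-04 -5.e-04 -1.e+00] f [-0.3  0.  -0.7] w 0.0236 j [ 0.02  0.42 -0.25  1.72  0.12  1.01 -1.91]
```

View pics/w17.png

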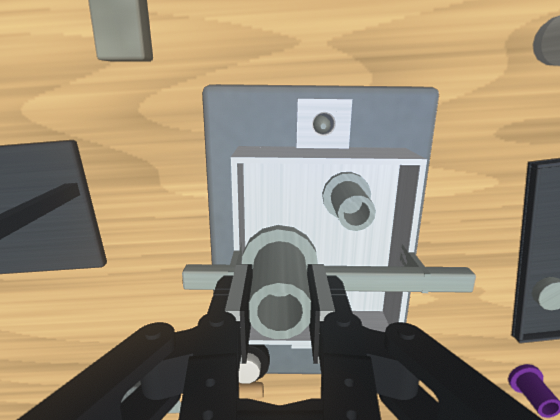

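send_rows(plan=[[[1, 4, -20, 0, 0, 0, 0], [0, 0, -35, 0, 0, 0, 0], [0, 0, -30, 0, 0, 0, 0], [0, 0, -20, 0, 0, 0, 0], [0, 0, -5, 0, 0, 0, 0]]])

```text
time: 19.8
tool_pos: [0.6135, 0.0434, 0.0888]
ee_rot: [-0.072, -2.181, 2.186]
force: [-0.0, -0.2, -0.2]
width: 0.0238
```

send_rows(plan=[[[0, 0, -2, 0, 0, 0, 0], [0, 0, 0, 0, 0, 0, 0]]])

```text
time: 20.0
tool_pos: [0.6161, 0.0454, 0.0902]
ee_rot: [-0.077, -2.187, 2.187]
force: [0.7, -0.1, -1.0]
width: 0.0242
```

```bash
python3 - <<'E'
from h import *
st();p,d,c=snap("wrist","w18");st()
E
```

```text
t 20.00 tcp [0.6161 0.0454 0.0902] yaw -1.6392 down [ 1.7e-03 -2.0e-04 -1.0e+00] f [ 0.7 -0.1 -1. ] w 0.0242 j [-0.    0.55 -0.23  1.8   0.17  0.8  -1.96]
t 20.05 tcp [0.6162 0.0458 0.0905] yaw -1.6389 down [ 0.0022  0.     -1.    ] f [-0.  -0.7 -1.2] w 0.0239 j [-0.    0.55 -0.23  1.8   0.17  0.81 -1.96]
```

View pics/w18.png

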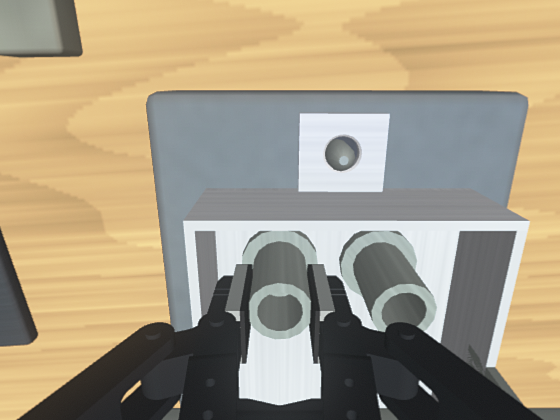

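send_rows(plan=[[[0, 0, -1, 0, 0, 0, 0], [0, 0, 0, 0, 0, 0, 38], [0, 0, 0, 0, 0, 0, 38], [0, 0, 0, 0, 0, 0, 38], [0, 0, 15, 0, 0, 0, 38]]])

```text
time: 20.55
tool_pos: [0.6138, 0.0461, 0.102]
ee_rot: [-0.069, -2.185, 2.186]
force: [0.8, -0.3, -0.3]
width: 0.0326
```

send_rows(plan=[[[0, 0, 25, 0, 0, 0, 38], [0, 0, 35, 0, 0, 0, 38], [0, 0, 35, 0, 0, 0, 40], [0, 0, 0, 0, 0, 0, 50]]])

```text
time: 20.95
tool_pos: [0.6187, 0.047, 0.205]
ee_rot: [-0.085, -2.194, 2.19]
force: [1.3, -0.0, -0.1]
width: 0.0425
```

```bash
python3 - <<'E'
from h import *
st();p,d,c=snap("wrist","w19");st()
E
```

```text
t 20.95 tcp [0.6187 0.047  0.205 ] yaw -1.6381 down [ 0.0104  0.0014 -0.9999] f [ 1.3 -0.  -0.1] w 0.0425 j [ 0.01  0.42 -0.25  1.71  0.12  1.01 -1.92]
t 21.00 tcp [0.6173 0.0467 0.2023] yaw -1.6381 down [ 6.7e-03  9.0e-04 -1.0e+00] f [-0.1 -0.3  0. ] w 0.0426 j [ 0.01  0.42 -0.25  1.72  0.12  1.01 -1.92]
```

View pics/w19.png

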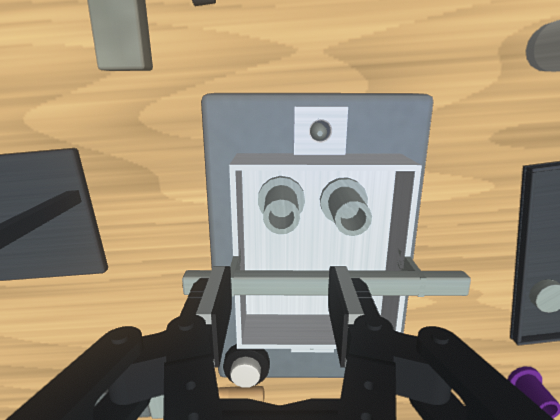

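send_rows(plan=[[[-4, -25, 0, 0, 0, 0.02, 50], [-10, -44, 0, 0, 0, 0.02, 50], [-12, -45, 0, 0, 0, 0.02, 50], [-12, -45, 0, 0, 0, 0, 50], [-12, -45, 0, 0, 0, 0, 50]]])

```text
time: 21.5
tool_pos: [0.564, -0.1593, 0.1978]
ee_rot: [-0.006, -2.218, 2.217]
force: [1.1, -0.6, 0.6]
width: 0.0428
```

send_rows(plan=[[[-12, -45, 0, 0, 0, 0, 50], [-12, -45, 0, 0, 0, 0, 50], [-12, -45, 0, 0, 0, 0, 50], [-12, -45, 0, 0, 0, 0, 50], [-12, -45, 0, 0, 0, 0, 50]]])

```text
time: 22.0
tool_pos: [0.5041, -0.3841, 0.1978]
ee_rot: [-0.007, -2.218, 2.217]
force: [1.1, -0.3, 0.3]
width: 0.0431
```

send_rows(plan=[[[-12, -35, 0, 0, 0, 0, 50], [-5, -7, -30, 0, 0, 0, 50], [0, 0, -30, 0, 0, 0, 50], [0, 0, -25, 0, 0, 0, 50], [0, 0, 0, 0, 0, 0, 50]]])

```text
time: 22.5
tool_pos: [0.4855, -0.4227, 0.109]
ee_rot: [-0.0, -2.22, 2.209]
force: [0.0, 0.7, 0.6]
width: 0.0429
```

```bash
python3 - <<'E'
from h import *
st();p,d,c=snap("wrist","w20");np.save("pics/w20T.npy",c[2]);snap("top","t20");st()
E
```

```text
t 22.50 tcp [ 0.4855 -0.4227  0.109 ] yaw -1.5779 down [-0.0067  0.0051 -1.    ] f [0.  0.7 0.6] w 0.0429 j [ 0.7   0.56 -0.11  1.72  0.08  0.87 -1.02]
t 22.60 tcp [ 0.4881 -0.4245  0.1131] yaw -1.5779 down [-9.e-04  8.e-04 -1.e+00] f [ 0.6 -0.7  0.5] w 0.0431 j [ 0.7   0.56 -0.11  1.72  0.08  0.87 -1.02]
```

View pics/w20.png

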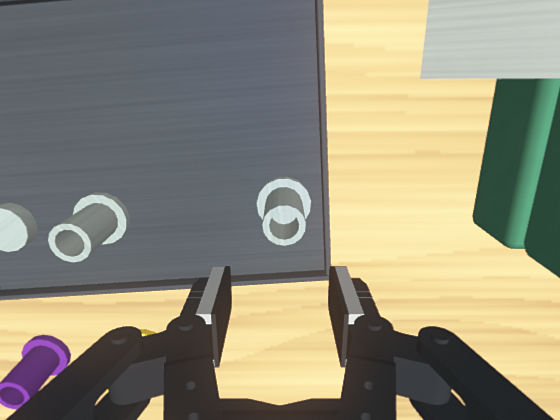

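```bash
python3 - <<'E'
from h import *
st()
m=vision.camera_model("wrist"); c=(m["camera_matrix"],m["k1"],np.load("pics/w20T.npy"))
print(onplane(c,[(284.5,224),(70,242)],.049), onplane(c,[(284,203),(99,219)],.01))
E
```

```text
t 22.60 tcp [ 0.4881 -0.4245  0.1131] yaw -1.5779 down [-9.e-04  8.e-04 -1.e+00] f [ 0.6 -0.7  0.5] w 0.0431 j [ 0.7   0.56 -0.11  1.72  0.08  0.87 -1.02]
[[ 0.4897164  -0.42450211  0.049     ]
 [ 0.47858277 -0.29435777  0.049     ]] [[ 0.48974804 -0.42446489  0.01      ]
 [ 0.47849358 -0.29358058  0.01      ]]
```

send_rows(plan=[[[1, 0, -25, 0, 0, 0, 50], [0, 0, -35, 0, 0, 0, 50], [0, 0, -19, 0, 0, 0, 50], [0, 0, -7, 0, 0, 0, 50], [0, 0, 0, 0, 0, 0, 50]]])

```text
time: 23.1
tool_pos: [0.4897, -0.4249, 0.0278]
ee_rot: [-0.008, -2.218, 2.219]
force: [-0.6, 0.2, -0.1]
width: 0.0428
```

send_rows(plan=[[[0, 0, 0, 0, 0, 0, 0], [0, 0, 0, 0, 0, 0, 0], [0, 0, 0, 0, 0, 0, 0], [0, 0, 0, 0, 0, 0, 0], [0, 0, 0, 0, 0, 0, 0]]], force=60)

```text
time: 23.6
tool_pos: [0.4906, -0.4258, 0.0294]
ee_rot: [-0.011, -2.217, 2.222]
force: [-0.6, -0.3, 7.0]
width: 0.0239
```

send_rows(plan=[[[0, 0, 20, 0, 0, 0, 0], [0, 0, 45, 0, 0, 0, 0], [0, 0, 45, 0, 0, 0, 0], [0, 20, 45, 0, 0, 0, 0], [3, 40, 20, 0, 0, 0, 0]]])

```text
time: 24.1
tool_pos: [0.4928, -0.369, 0.2076]
ee_rot: [-0.022, -2.211, 2.225]
force: [0.6, 1.0, -0.6]
width: 0.0238
```

```bash
python3 - <<'E'
from h import *
st()
E
```

```text
t 24.10 tcp [ 0.4928 -0.369   0.2076] yaw -1.5842 down [ 0.0063 -0.0064 -1.    ] f [ 0.6  1.  -0.6] w 0.0238 j [ 0.64  0.4  -0.13  1.73  0.06  1.01 -1.1 ]
```

send_rows(plan=[[[5, 46, 0, 0, 0, -0.02, 0], [5, 46, 0, 0, 0, -0.02, 0], [5, 46, 0, 0, 0, -0.02, 0], [5, 46, 0, 0, 0, 0, 0], [5, 46, 0, 0, 0, 0, 0]]])

```text
time: 24.6
tool_pos: [0.5172, -0.133, 0.203]
ee_rot: [-0.075, -2.187, 2.188]
force: [1.2, -0.3, -0.3]
width: 0.0238
```

send_rows(plan=[[[5, 46, 0, 0, 0, 0, 0], [5, 46, 0, 0, 0, 0, 0], [5, 32, 0, 0, 0, 0, 0], [3, 14, 0, 0, 0, 0, 0], [0, 0, 0, 0, 0, 0, 0]]])

```text
time: 25.1
tool_pos: [0.5356, 0.0053, 0.2027]
ee_rot: [-0.071, -2.19, 2.189]
force: [0.1, -0.8, -0.2]
width: 0.0235
```

```bash
python3 - <<'E'
from h import *
st();p,d,c=snap("wrist","w21");st()
E
```

```text
t 25.10 tcp [0.5356 0.0053 0.2027] yaw -1.6343 down [ 1.e-03  5.e-04 -1.e+00] f [ 0.1 -0.8 -0.2] w 0.0235 j [ 0.11  0.3  -0.29  1.9   0.1   0.95 -1.86]
t 25.15 tcp [0.5353 0.0028 0.2024] yaw -1.6373 down [ 3.e-04 -7.e-04 -1.e+00] f [ 0.2  0.1 -0.9] w 0.0238 j [ 0.12  0.3  -0.29  1.9   0.1   0.95 -1.85]
```

View pics/w21.png

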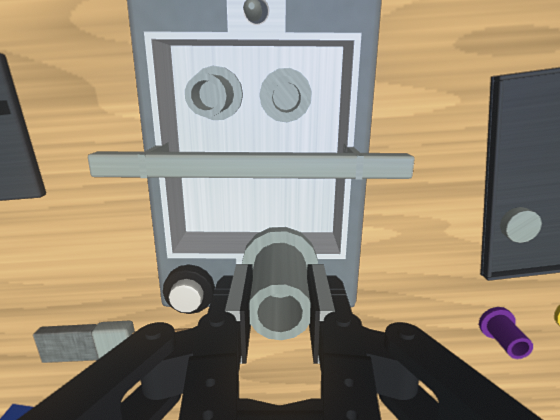

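send_rows(plan=[[[0, -1, -20, 0, 0, 0, 0], [0, 0, -35, 0, 0, 0, 0], [0, 0, -30, 0, 0, 0, 0], [0, 0, -20, 0, 0, 0, 0], [0, 0, -5, 0, 0, 0, 0]]])

```text
time: 25.65
tool_pos: [0.5334, -0.001, 0.0899]
ee_rot: [-0.073, -2.181, 2.185]
force: [0.1, 0.7, -0.6]
width: 0.0241
```

send_rows(plan=[[[0, 0, -2, 0, 0, 0, 0], [0, 0, 0, 0, 0, 0, 0]]])

```text
time: 25.85
tool_pos: [0.5359, 0.0012, 0.091]
ee_rot: [-0.077, -2.187, 2.187]
force: [-0.7, 0.2, 0.0]
width: 0.0243
```

```bash
python3 - <<'E'
from h import *
st();p,d,c=snap("wrist","w22");snap("scene","s22");st();crop("s22",220,150,350,280,4.5,"c22")
E
```

```text
t 25.85 tcp [0.5359 0.0012 0.091 ] yaw -1.6396 down [ 1.2e-03 -4.0e-04 -1.0e+00] f [-0.7  0.2  0. ] w 0.0243 j [ 0.09  0.45 -0.26  1.99  0.17  0.72 -1.91]
t 25.95 tcp [0.5362 0.0018 0.0914] yaw -1.6387 down [ 2.2e-03 -1.0e-04 -1.0e+00] f [-0.5  0.7 -0.7] w 0.0237 j [ 0.09  0.45 -0.26  1.99  0.17  0.72 -1.91]
```

View pics/w22.png

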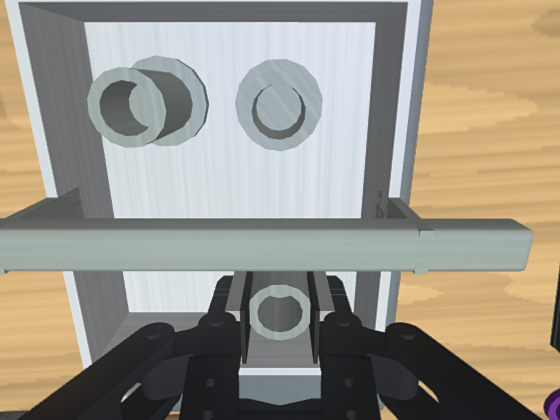

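send_rows(plan=[[[0, 0, -1, 0, 0, 0, 0], [0, 0, 0, 0, 0, 0, 38], [0, 0, 0, 0, 0, 0, 38], [0, 0, 0, 0, 0, 0, 38], [0, 0, 15, 0, 0, 0, 38]]])

```text
time: 26.45
tool_pos: [0.5338, 0.0022, 0.1029]
ee_rot: [-0.069, -2.185, 2.186]
force: [0.1, -0.1, 0.3]
width: 0.0321
```

send_rows(plan=[[[0, 0, 25, 0, 0, 0, 38], [0, 0, 35, 0, 0, 0, 38], [0, 0, 35, 0, 0, 0, 40], [0, 0, 0, 0, 0, 0, 50]]])

```text
time: 26.85
tool_pos: [0.5384, 0.0027, 0.2041]
ee_rot: [-0.083, -2.192, 2.191]
force: [0.5, -0.5, 0.2]
width: 0.0428
```

```bash
python3 - <<'E'
from h import *
st();p,d,c=snap("wrist","w23");snap("scene","s23");st()
E
```

```text
t 26.85 tcp [0.5384 0.0027 0.2041] yaw -1.6380 down [ 8.9e-03  4.0e-04 -1.0e+00] f [ 0.5 -0.5  0.2] w 0.0428 j [ 0.12  0.3  -0.29  1.9   0.1   0.95 -1.86]
t 26.95 tcp [0.5357 0.0023 0.1999] yaw -1.6381 down [ 1.9e-03 -1.0e-04 -1.0e+00] f [-0.  -0.1 -0.2] w 0.0428 j [ 0.12  0.3  -0.29  1.91  0.1   0.95 -1.86]
```

View pics/w23.png

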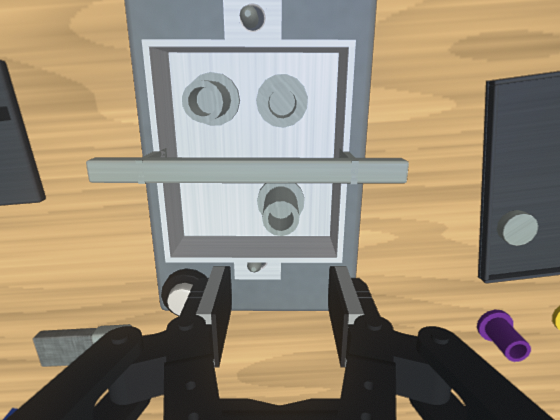

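View pics/s23.png

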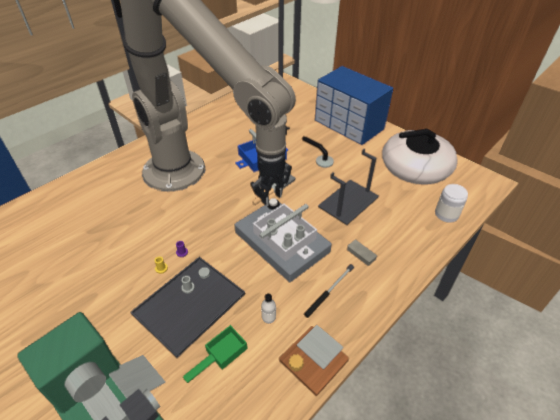

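send_rows(plan=[[[-3, -25, 0, 0, 0, 0.02, 50], [-8, -44, 0, 0, 0, 0.02, 50], [-9, -45, 0, 0, 0, 0.02, 50], [-9, -45, 0, 0, 0, 0, 50], [-9, -45, 0, 0, 0, 0, 50]]])

```text
time: 27.45
tool_pos: [0.4957, -0.2031, 0.1976]
ee_rot: [-0.005, -2.218, 2.216]
force: [1.0, -0.7, -0.3]
width: 0.0431
```

send_rows(plan=[[[-9, -45, 0, 0, 0, 0, 50], [-8, -35, -15, 0, 0, 0, 50], [-2, -12, -35, 0, 0, 0, 50], [0, 0, -35, 0, 0, 0, 50], [0, 0, 0, 0, 0, 0, 50]]])

```text
time: 27.95
tool_pos: [0.4737, -0.2921, 0.1085]
ee_rot: [0.002, -2.218, 2.207]
force: [-1.0, 1.1, -0.5]
width: 0.0429
```

```bash
python3 - <<'E'
from h import *
st();p,d,c=snap("wrist","w24");np.save("pics/w24T.npy",c[2]);snap("top","t24");st()
E
```

```text
t 27.95 tcp [ 0.4737 -0.2921  0.1085] yaw -1.5789 down [-0.0103  0.0052 -0.9999] f [-1.   1.1 -0.5] w 0.0429 j [ 0.56  0.44 -0.15  1.93  0.09  0.78 -1.22]
t 28.05 tcp [ 0.4776 -0.2928  0.1133] yaw -1.5772 down [-0.0027  0.0017 -1.    ] f [-0.  -0.6  0.2] w 0.0427 j [ 0.56  0.44 -0.15  1.93  0.09  0.79 -1.22]
```

View pics/w24.png

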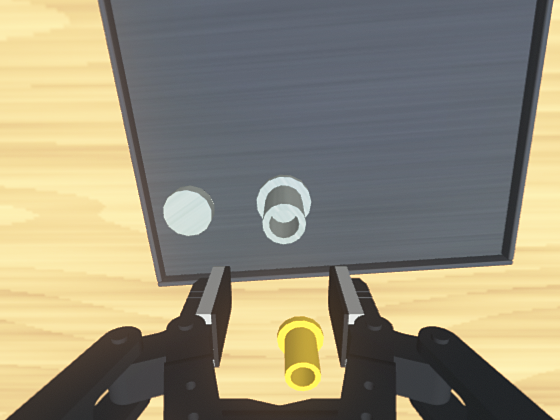

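```bash
python3 - <<'E'
from h import *
st()
m=vision.camera_model("wrist"); c=(m["camera_matrix"],m["k1"],np.load("pics/w24T.npy"))
print(onplane(c,[(284.5,223)],.049), onplane(c,[(284,201)],.01))
E
```

```text
t 28.05 tcp [ 0.4776 -0.2928  0.1133] yaw -1.5772 down [-0.0027  0.0017 -1.    ] f [-0.  -0.6  0.2] w 0.0427 j [ 0.56  0.44 -0.15  1.93  0.09  0.79 -1.22]
[[ 0.4785719  -0.29393101  0.049     ]] [[ 0.47925731 -0.29389672  0.01      ]]
```

send_rows(plan=[[[0, 0, -25, 0, 0, 0, 50], [0, 0, -35, 0, 0, 0, 50], [0, 0, -20, 0, 0, 0, 50], [0, 0, -7, 0, 0, 0, 50], [0, 0, 0, 0, 0, 0, 50]]])

```text
time: 28.55
tool_pos: [0.479, -0.2935, 0.0278]
ee_rot: [-0.008, -2.218, 2.219]
force: [-0.0, -0.2, 0.3]
width: 0.0428
```

send_rows(plan=[[[0, 0, 0, 0, 0, 0, 0], [0, 0, 0, 0, 0, 0, 0], [0, 0, 0, 0, 0, 0, 0], [0, 0, 0, 0, 0, 0, 0], [0, 0, 0, 0, 0, 0, 0]]], force=60)

```text
time: 29.05
tool_pos: [0.4798, -0.2943, 0.0291]
ee_rot: [-0.012, -2.218, 2.221]
force: [-0.4, 1.2, 6.3]
width: 0.0239
```

send_rows(plan=[[[0, 0, 20, 0, 0, 0, 0], [0, 0, 45, 0, 0, 0, 0], [0, 0, 45, 0, 0, 0, 0], [0, 20, 45, 0, 0, 0, 0], [3, 40, 20, 0, 0, 0, 0]]])

```text
time: 29.55
tool_pos: [0.4826, -0.2372, 0.2074]
ee_rot: [-0.023, -2.213, 2.223]
force: [0.9, 0.3, -1.4]
width: 0.0242
```

send_rows(plan=[[[8, 45, 0, 0, 0, -0.02, 0], [8, 45, 0, 0, 0, -0.02, 0], [8, 45, 0, 0, 0, -0.02, 0], [8, 45, 0, 0, 0, 0, 0], [8, 45, 0, 0, 0, 0, 0]]])

```text
time: 30.05
tool_pos: [0.5214, -0.007, 0.2032]
ee_rot: [-0.076, -2.188, 2.188]
force: [0.7, -0.7, -1.2]
width: 0.0238
```

send_rows(plan=[[[8, 35, 0, 0, 0, 0, 0], [7, 18, 0, 0, 0, 0, 0], [2, 6, 0, 0, 0, 0, 0], [0, 0, 0, 0, 0, 0, 0], [0, 0, 0, 0, 0, 0, 0]]])

```text
time: 30.55
tool_pos: [0.538, 0.0485, 0.2022]
ee_rot: [-0.075, -2.185, 2.187]
force: [-0.1, -0.4, -0.2]
width: 0.0241
```

```bash
python3 - <<'E'
from h import *
st();p,d,c=snap("wrist","w25");st()
E
```

```text
t 30.55 tcp [0.538  0.0485 0.2022] yaw -1.6399 down [-2.e-04 -1.e-03 -1.e+00] f [-0.1 -0.4 -0.2] w 0.0241 j [ 0.06  0.31 -0.32  1.89  0.12  0.96 -1.95]
t 30.60 tcp [0.5379 0.0483 0.2022] yaw -1.6405 down [-3.e-04 -1.e-03 -1.e+00] f [-0.2  0.  -1.6] w 0.0238 j [ 0.06  0.31 -0.32  1.89  0.12  0.96 -1.95]
```

View pics/w25.png

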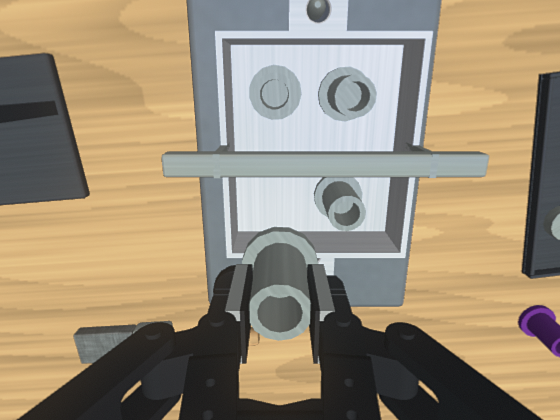

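send_rows(plan=[[[0, 2, -20, 0, 0, 0, 0], [0, 0, -35, 0, 0, 0, 0], [0, 0, -30, 0, 0, 0, 0], [0, 0, -20, 0, 0, 0, 0], [0, 0, -5, 0, 0, 0, 0]]])

```text
time: 31.1
tool_pos: [0.5364, 0.0502, 0.09]
ee_rot: [-0.071, -2.182, 2.186]
force: [-0.3, -0.7, 0.1]
width: 0.0239
```

send_rows(plan=[[[0, 0, -2, 0, 0, 0, 0], [0, 0, 0, 0, 0, 0, 0]]])

```text
time: 31.3
tool_pos: [0.5389, 0.0518, 0.091]
ee_rot: [-0.076, -2.187, 2.187]
force: [1.3, -0.1, 0.1]
width: 0.0243
```

```bash
python3 - <<'E'
from h import *
st();p,d,c=snap("wrist","w26");st()
E
```

```text
t 31.30 tcp [0.5389 0.0518 0.091 ] yaw -1.6390 down [ 0.0013 -0.     -1.    ] f [ 1.3 -0.1  0.1] w 0.0243 j [ 0.02  0.46 -0.29  1.98  0.19  0.73 -2.02]
t 31.35 tcp [0.5391 0.052  0.0913] yaw -1.6388 down [ 2.e-03  1.e-04 -1.e+00] f [ 0.5  0.2 -0.8] w 0.0241 j [ 0.02  0.46 -0.29  1.98  0.19  0.73 -2.02]
```

View pics/w26.png

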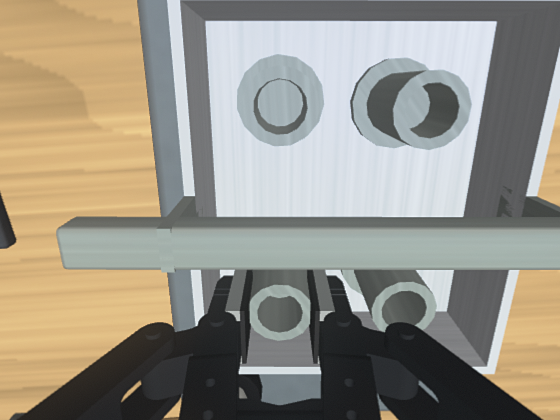

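send_rows(plan=[[[0, -1, -1, 0, 0, 0, 0], [0, 0, 0, 0, 0, 0, 36], [0, 0, 0, 0, 0, 0, 36], [0, 0, 0, 0, 0, 0, 36], [0, 0, 15, 0, 0, 0, 36]]])

```text
time: 31.85
tool_pos: [0.5369, 0.051, 0.1029]
ee_rot: [-0.07, -2.185, 2.186]
force: [-0.8, -0.3, -0.5]
width: 0.0309
```

send_rows(plan=[[[0, 0, 25, 0, 0, 0, 36], [0, 0, 35, 0, 0, 0, 36], [0, 0, 35, 0, 0, 0, 40], [0, 0, 0, 0, 0, 0, 50]]])

```text
time: 32.25
tool_pos: [0.5413, 0.0521, 0.2041]
ee_rot: [-0.083, -2.193, 2.19]
force: [-0.1, 0.0, -0.1]
width: 0.0425
```

```bash
python3 - <<'E'
from h import *
st();p,d,c=snap("wrist","w27");np.save("pics/w27T.npy",c[2]);snap("scene","s27");snap("top","t27");st()
E
```

```text
t 32.25 tcp [0.5413 0.0521 0.2041] yaw -1.6381 down [ 0.0088  0.0013 -1.    ] f [-0.1  0.  -0.1] w 0.0425 j [ 0.05  0.31 -0.32  1.89  0.12  0.96 -1.96]
t 32.40 tcp [0.5378 0.0511 0.1988] yaw -1.6381 down [-5.e-04 -3.e-04 -1.e+00] f [-0.1 -1.5 -0.7] w 0.0425 j [ 0.05  0.31 -0.32  1.89  0.12  0.95 -1.96]
```

View pics/w27.png

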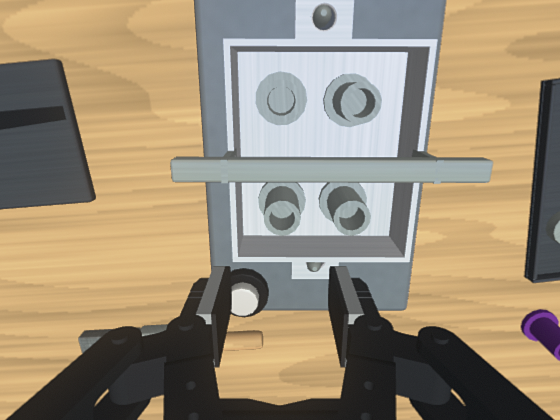

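View pics/s27.png

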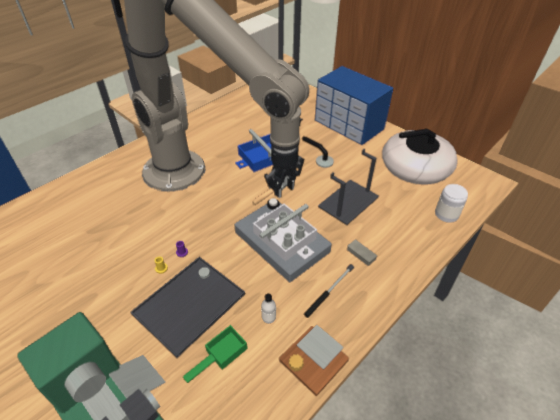

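View pics/t27.png

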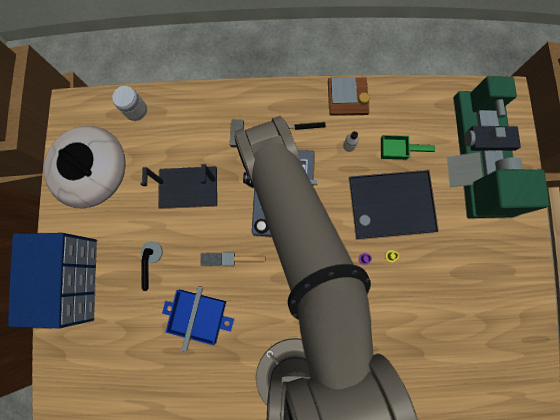

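send_rows(plan=[[[-15, 6, 0, 0, 0, 0, 0], [-25, 12, 0, 0, 0, 0, 0], [-25, 12, 0, 0, 0, 0, 0], [-19, 9, -30, 0, 0, 0, 0], [0, 0, -30, 0, 0, 0, 0]]])

```text
time: 32.9
tool_pos: [0.4514, 0.0913, 0.1378]
ee_rot: [-0.069, -2.188, 2.188]
force: [0.7, -1.2, -0.9]
width: -0.0001
```

send_rows(plan=[[[0, 0, -10, 0, 0, 0, 0], [0, 0, 0, 0, 0, 0, 0], [0, 0, 0, 0, 0, 0, 0]]])

```text
time: 33.2
tool_pos: [0.4549, 0.0902, 0.1294]
ee_rot: [-0.074, -2.187, 2.187]
force: [0.6, -0.4, 0.2]
width: 0.0002
```

```bash
python3 - <<'E'
from h import *
st();p,d,c=snap("wrist","w28");np.save("pics/w28T.npy",c[2]);snap("top","t28");snap("scene","s28");st()
m=vision.camera_model("top")
crop("s28",230,150,350,260,5,"c28")
E
```

```text
t 33.20 tcp [0.4549 0.0902 0.1294] yaw -1.6385 down [-2.e-04  2.e-04 -1.e+00] f [ 0.6 -0.4  0.2] w 0.0002 j [-0.02  0.29 -0.36  2.12  0.15  0.75 -2.11]
t 33.35 tcp [0.4553 0.0904 0.1301] yaw -1.6386 down [ 1.9e-03  4.0e-04 -1.0e+00] f [-0.7  1.   0.9] w 0.0000 j [-0.02  0.29 -0.36  2.12  0.15  0.75 -2.11]
```

View pics/w28.png

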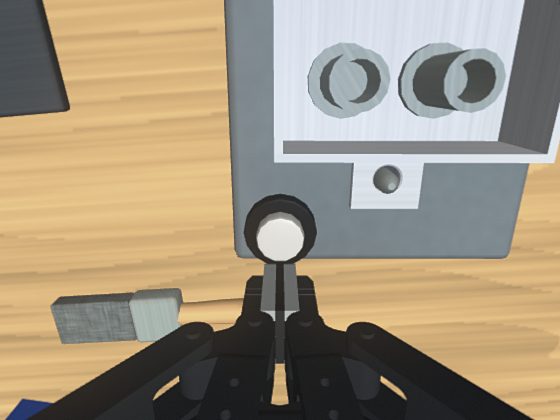

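View pics/c28.png

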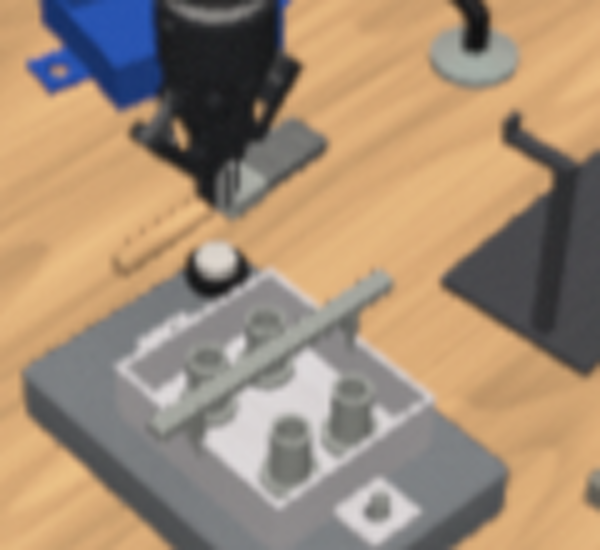

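```bash
python3 - <<'E'
from h import *
m=vision.camera_model("wrist"); c=(m["camera_matrix"],m["k1"],np.load("pics/w28T.npy")); d=np.load("pics/w28.npy")
print(withdepth(c,[(281,238),(275,232),(287,240),(281,245)],d)); print(onplane(c,[(281,238)],.074))
# pegs / ear hole check
f=withdepth(c,[(300,120),(420,130)],d);print("floor",f)
st()
E
```

```text
[[0.45600777 0.09026418 0.08225292]
 [0.45940059 0.09342357 0.08109622]
 [0.45419311 0.08697268 0.08144389]
 [0.45154075 0.09055878 0.08191525]]
[[0.45239314 0.09047184 0.074     ]]
floor [[0.5183675  0.0755063  0.06407109]
 [0.50832088 0.00859078 0.06353491]]
t 33.35 tcp [0.4553 0.0904 0.1301] yaw -1.6386 down [ 1.9e-03  4.0e-04 -1.0e+00] f [-0.7  1.   0.9] w 0.0000 j [-0.02  0.29 -0.36  2.12  0.15  0.75 -2.11]
```

send_rows(plan=[[[0, 0, -20, 0, 0, 0, 0], [0, 0, -18, 0, 0, 0, 0], [0, 0, -6, 0, 0, 0, 0], [0, 0, 0, 0, 0, 0, 0], [0, 0, -2, 0, 0, 0, 0]]])

```text
time: 33.85
tool_pos: [0.4551, 0.0905, 0.084]
ee_rot: [-0.076, -2.188, 2.187]
force: [-0.2, -0.8, -0.1]
width: 0.0002
```

send_rows(plan=[[[0, 0, -2, 0, 0, 0, 0], [0, 0, -2, 0, 0, 0, 0], [0, 0, 0, 0, 0, 0, 0]]])

```text
time: 34.15
tool_pos: [0.455, 0.0905, 0.0796]
ee_rot: [-0.075, -2.188, 2.187]
force: [0.9, -0.4, 2.9]
width: 0.0001
```

send_rows(plan=[[[0, 0, -2, 0, 0, 0, 0], [0, 0, -2, 0, 0, 0, 0], [0, 0, 0, 0, 0, 0, 0]]])

```text
time: 34.45
tool_pos: [0.4551, 0.0905, 0.076]
ee_rot: [-0.075, -2.188, 2.188]
force: [-1.8, -0.1, 11.6]
width: -0.0
```

send_rows(plan=[[[0, 0, -1, 0, 0, 0, 0], [0, 0, 0, 0, 0, 0, 0], [0, 0, 0, 0, 0, 0, 0]]])

```text
time: 34.75
tool_pos: [0.4551, 0.0905, 0.0757]
ee_rot: [-0.076, -2.188, 2.188]
force: [-4.3, -2.3, 21.9]
width: 0.0001
```

```bash
python3 - <<'E'
from h import *
st();snap("wrist","w29");d=np.load("pics/w29.npy")
E
```

```text
t 34.75 tcp [0.4551 0.0905 0.0757] yaw -1.6381 down [ 1.7e-03 -3.0e-04 -1.0e+00] f [-4.3 -2.3 21.9] w 0.0001 j [-0.05  0.38 -0.33  2.16  0.21  0.62 -2.17]
```

View pics/w29.png

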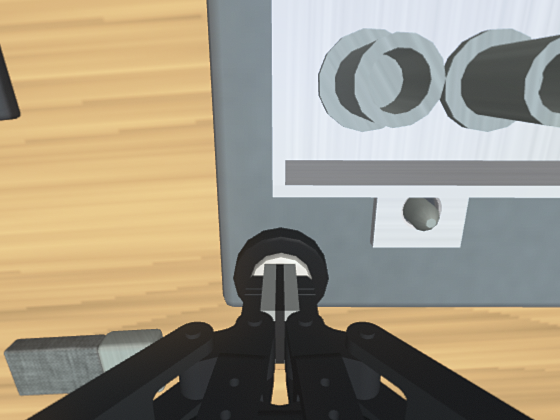

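Force shot up (22 N) at the hard stop, so the button is fully down. Now release it and back off.

send_rows(plan=[[[0, 0, 5, 0, 0, 0, 0], [0, 0, 20, 0, 0, 0, 0], [0, 0, 40, 0, 0, 0, 0], [0, 0, 40, 0, 0, 0, 0], [0, 0, 30, 0, 0, 0, 0]]])

```text
time: 35.3
tool_pos: [0.4541, 0.0904, 0.2109]
ee_rot: [-0.074, -2.188, 2.187]
force: [0.5, 0.6, 0.2]
width: 0.0003
```

send_rows(plan=[[[0, 30, 20, 0, 0, 0, 0], [0, 40, 0, 0, 0, 0, 0], [0, 40, 0, 0, 0, 0, 0], [0, 0, 0, 0, 0, 0, 0], [0, 0, 0, 0, 0, 0, 0]]])

```text
time: 35.8
tool_pos: [0.4535, 0.2007, 0.2285]
ee_rot: [-0.069, -2.187, 2.189]
force: [0.9, -0.5, 0.1]
width: 0.0002
```

```bash
python3 - <<'E'
from h import *
st();p,d,c=snap("wrist","w30");np.save("pics/w30T.npy",c[2]);snap("top","t30");snap("scene","s30");st()
crop("s30",230,150,350,270,5,"c30");crop("t30",230,130,330,250,5,"c30t")
E
```

```text
t 35.80 tcp [0.4535 0.2007 0.2285] yaw -1.6357 down [-1.6e-03 -7.0e-04 -1.0e+00] f [ 0.9 -0.5  0.1] w 0.0002 j [-0.15  0.22 -0.45  1.95  0.11  1.   -2.29]
t 35.95 tcp [0.4542 0.1986 0.2286] yaw -1.6400 down [-0.001  -0.0012 -1.    ] f [-1.2 -0.3  0.2] w -0.0003 j [-0.15  0.22 -0.45  1.95  0.11  1.   -2.29]
```

View pics/c30.png

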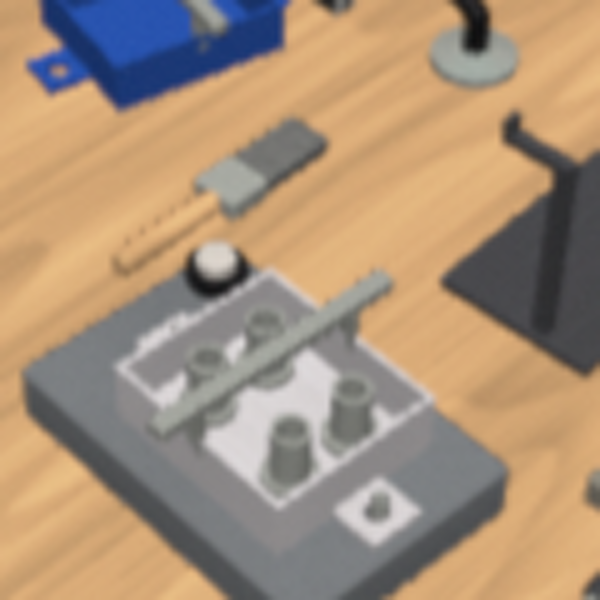

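View pics/t30.png

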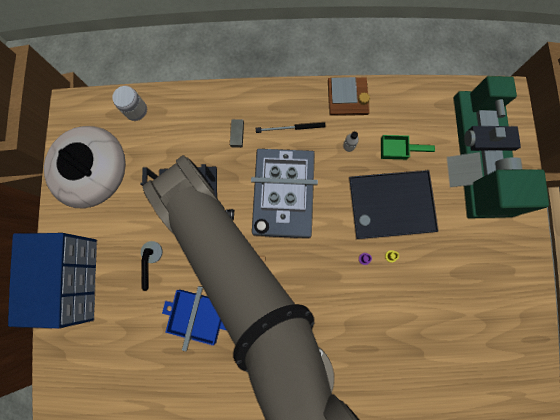

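View pics/w30.png

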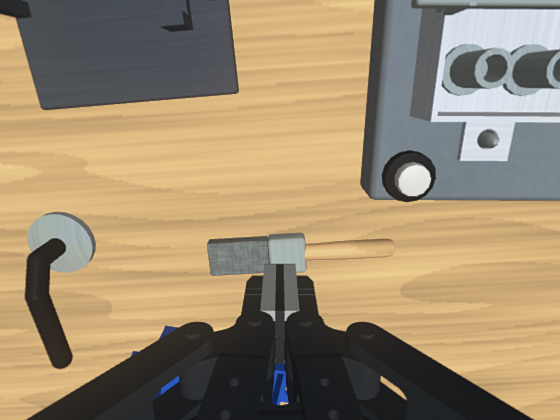

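```bash
python3 - <<'E'
from h import *
np.set_printoptions(precision=4,suppress=True)
m=vision.camera_model("wrist"); c=(m["camera_matrix"],m["k1"],np.load("pics/w30T.npy")); d=np.load("pics/w30.npy")
print("button",withdepth(c,[(413,180),(418,176)],d))
T=cam("top"); f=lambda x,y:(230+x/5-.4,130+y/5-.4)
b=onplane(T,[(252,180),(318,182)],.137); print("bar mid",b.mean(0))
print(readout.get_obs()["dq"].round(3)); r.finish_job()
E
```

```text
button [[0.4552 0.0925 0.0819]
 [0.4583 0.0886 0.0821]]
bar mid [0.5719 0.0162 0.137 ]
[ 0.005 -0.004 -0.001 -0.002 -0.    -0.    -0.004]
the job is handed in; nothing more can be done
```

I seated the tub on both pegs, loaded all four sleeves into it, pressed and released the start button, and handed the job in at about 36 s of the 210 s. No verdict came back, so what follows is from my own last checks.

- **Tub:** I lifted it off its hooks by the bail, lowered it onto the polisher deck and let go. In the last pictures both pegs come through the ear holes, and the tub floor read 64 mm, as expected for a tub flat on the deck.
- **Sleeves:** The tray held four sleeves, and all four stand upright inside the tub, two on each side of the bail. The disc offcut is alone in the tray.
- **Button:** I pressed it about 6 mm down to a hard stop, where the force rose to 22 N. Its top read 82 mm both before the press and after release, so it is up again.
- **Other things:** The bystanders look unmoved in the last top view. The gripper is clear of everything and the arm is at rest. I noticed no knocked sleeve and no slackened grip during the run.

**One disagreement:** A last rough check in the top view put the middle of the bail bar at (0.572, 0.016). The seat is at (0.575, 0.022), so that is about 6 to 7 mm away. I read the bar's ends by eye from the small full picture, at roughly 3 mm per pixel. I trust the pegs seen through the ears over that reading, and I did not re-measure before handing in.

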